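# Pack the specimen cool box and lock it

### The arm

A 6-joint arm with a two-finger parallel gripper is mounted at the origin on the work surface. World frame = base frame: x ahead of the robot, y to its left, z up, the work surface at z = 0. Lengths are in m, angles in degrees, forces in N, time in s.
With the tool pointing down it reaches from about 0.4 to 0.825 m from the base axis. Payload 7 kg.
Tool frame: the origin (TCP) lies on the mounting face of the last link; the fingertips stand 178 mm ahead of it and the grasp point (between the pads) lies 159 mm ahead of it; z points along the fingers, y is the direction in which the jaws open and shut (so a half turn about z gives the same grasp; the last joint's range is limited). The gripper opens to 88 mm and grips with 3 to 60 N. Pads are 19 mm wide; open, the fingers measure 130 mm over their backs; the gripper's body (78 mm by 193 mm) begins 47 mm behind the grasp point.
Start: joints at [-48.638, 20.546, 0.682, 0, -70.136, -16.507], TCP at [0.284, -0.612, 0.405] pointing down, gripper open.
Joint ranges: [-176.03, 176.03], [-82.01, 121.73], [-58.28, 71.71], [-173.87, 95.51], [-174.79, -0.11], [-173.66, 173.66]. Speed limits (degrees/s): [136.94, 136.94, 172.46, 180, 180, 180].

### API

Orientations are given as [roll, pitch, yaw] about the fixed x, y, z axes, in that order (R = Rz(yaw) Ry(pitch) Rx(roll)).
In Python, from plant import r gives the robot as it stands. The module is installed in compiled form; this text tells all that it offers.
- The arm moves only by the tool carry_out, never from a script. Its argument "plan" is a list of rows, each a list of 3 entries, a list of its own where there are three numbers: the shift along the tool's x, y, z in m, then the turn, a rotation vector about the tool's x, y, z in degrees, then the closure in counts, from 0 (fully open) to 255 (shut). In form: [[[x, y, z], [ax, ay, az], hand], ...]. A call has 1 to 12 rows; each row shifts and turns the commanded pose from where the row before left it, along the tool's axes as they then stand; what a row does not reach is not made up. A row lasts 1/12 s, in which the tool goes at most 41.7 mm and 7.16 degrees, less where a joint would pass 70% of its speed; a pose out of reach is approached as far as the arm can. A call is refused whole if a number of a shift passes 0.0417 or a number of a turn 7.16, either way. A call with a gripper value outside its range is refused whole. The fingers move at their own pace and stop on an object; "grip_force" is the grip in N (left out, the last holds). Time passes only in rows, so rows that do not move let the fingers close. It gives the time, the measured TCP pose, the force and the opening at its end, in the units of the state.
- r.get_state(): the state, without advancing time (a new reading comes with each control period).
- r.capture(name): name is "scene" or "top" or "wrist"; returns the picture (420x560x3 uint8, red, green, blue); there is no depth.
- r.get_calibration(name): a dict with "K" (3x3 intrinsics, pixels), "D" ([k1, k2, p1, p2, k3] as OpenCV has them; the pictures are not rectified), "rvec" (rotation vector, rad) and "tvec" (3), from world to camera coordinates, as OpenCV has them. Camera axes: x right, y down, z forward; pixel columns grow to the right and rows downward; lengths in m; the calibration is good to about 2 mm. A picture is of the moment at which its call begins: read the wrist's pose just before it. get_calibration takes no time and is no camera call; for the wrist camera it gives the pose at the moment of the call.
- r.close_job(): hands the job in, once; it reports no verdict.
The state is a dict: "time_s": time; "joints": joint angles; "qd": joint speeds; "joint_torque": joint torques, N m; "tcp_pos": TCP position; "eef_rot": TCP orientation; "contact_force": force on the tool from outside, world axes, zero at the start; "moment": the same for the moment, N m; "gripper_width": finger opening in m.
Only numpy, scipy, OpenCV 4.12 (cv2) and the standard library are available. Lean on these libraries where they do the work, as an engineer would, in place of code of your own. Each camera call takes 0.05 s, during which the arm holds its last target. There are 200 camera calls.

### The job

Pack the specimen cool box for the courier: stand every red-capped sample jar on the floor of its large compartment and the blue freezer block on the floor of the small one, and move the temperature logger from its stand to the box's inner dividing wall, squeezing its sprung clip open, pushing it fully down over the wall and letting it close there. Only when all of that is in, put the lid on so that it sits fully home, and swing the carry handle right up to lock it. Do not drop the logger on the bench, and leave the tube rack, bottle and forceps alone.

Things in the scene. Friction and masses are not known exactly. Their poses are not given: they have to be found in the camera images.
- box: specimen cool box, fixed, blue-grey, pale inside, open on top: outside 164 (x) x 303 (y) x 140 mm high, walls 12, inner floor 35 mm up. Origin: centre of underside; x to its rear (away from the robot, where the handle lies), y along it, z up. A dividing wall at y = 56.5 mm parts the large jar compartment (inside x -70..70, y -139..53 mm) from the small one (y 60..139 mm)
- box_floor (a point): centre of the large compartment's floor, at (0, -43, 35) mm in the box's frame; axes as the box's
- box_divider (a point): middle of the top edge of the dividing wall, at (0, 56.5, 80) mm in the box's frame (45 mm above the inner floor, 60 mm below the rim); axes as the box's. The wall is grey, 6 mm thick (y) and 140 mm long (x)
- bail (a joint): carry handle, a dark U-shaped bail pivoted on the middle of the box's ends, 105 mm above the bench: 0 = lying back level behind the box (starts at 0 to 0.3), 1.571 = upright over the lid against its stop; there pins on its arms stand over the lid's end tabs and lock it (they foul the tabs if the lid is not home). Friction holds it where left; about 3 N at the bar moves it
- bail_grip (a point): middle of the handle's round cross-bar, parallel to the box's y: 14 mm thick (looks 17 in its rubber sleeve), 130 mm from the pivot line. Its x axis points from pivot to bar. At joint 0 it is 130 mm behind the box's centre and 105 mm up (48 mm from bar axis to rear wall); upright it is over the box's centre, 235 mm up
- lid: loose off-white lid, 320 g: plate 164 (x) x 303 (y) x 12 mm over a plug 8 mm deep (134 x 273, lower half 128 x 267 mm) that drops into the box's mouth with 3 mm play; tabs 20 mm wide reach 9 mm beyond both ends. Lies plug down on the bench. Origin: centre of the plug's underside, z up. Home, the origin is at (0, 0, 132) mm in the box's frame, either way round
- lid_grip (a point): grip of the lid: a blue-grey bar 22 mm wide (x), 110 mm long (y), 36 mm high on the middle of the plate, from 20 to 56 mm above the lid's origin; this point is on its centre line, 45 mm above the lid's origin
- jar1: sample jar: off-white cylinder with a plain label, 48 mm diameter, with a red screw cap 50 mm in diameter on its top 18 mm (60 to 78 mm up); 78 mm tall, 140 g, heavy at the bottom. Origin: centre of its underside; z points up through the cap. Absent (None) in some starts
- jar2: sample jar: off-white cylinder with a plain label, 48 mm diameter, with a red screw cap 50 mm in diameter on its top 18 mm (60 to 78 mm up); 78 mm tall, 140 g, heavy at the bottom. Origin: centre of its underside; z points up through the cap. Absent (None) in some starts
- jar3: sample jar: off-white cylinder with a plain label, 48 mm diameter, with a red screw cap 50 mm in diameter on its top 18 mm (60 to 78 mm up); 78 mm tall, 140 g, heavy at the bottom. Origin: centre of its underside; z points up through the cap. Absent (None) in some starts
- jar4: sample jar: off-white cylinder with a plain label, 48 mm diameter, with a red screw cap 50 mm in diameter on its top 18 mm (60 to 78 mm up); 78 mm tall, 140 g, heavy at the bottom. Origin: centre of its underside; z points up through the cap. Absent (None) in some starts
- block: freezer block, hard blue plastic, 64 (x) x 36 (y) x 55 mm high, 130 g; origin: centre of its underside, z up through the white filler plug
- stand: logger stand, fixed: grey base 90 x 70 x 12 mm with an upright aluminium plate 60 mm long (x), 6 mm thick (y), its top edge 80 mm above the bench. Origin: centre of its underside. The logger starts clipped over the middle of this plate
- logger: temperature logger with sprung clip, 67 g, 80 mm tall. Origin: lower end, midway between the jaws; z up, y across the wall it sits on. White housing = one jaw: y 3..17 mm, 36 wide (x), z 0..80. Orange lever = other jaw, 30 wide, see joint clip. A web between them at z = 32 mm rests on the wall's top, so fully on, the origin is 32 mm below that edge (48 mm above the bench, on stand or box)
- logger_top (a point): on the logger's axis at its upper end, 80 mm above its origin. To open the jaws, squeeze housing and lever wing together there (upper 25 mm), along the logger's y: from 40 mm overall width to 24 mm, where the lever meets its stop; about 10 N
- clip (a joint): the logger's orange lever, hinged at y = -5, z = 42 mm in the logger's frame, sprung shut: 0 = closed on a 6 mm wall, jaw hanging at y -3..-7, wing slanting up and out to y = -23 at z = 79 mm; 0.4 = fully squeezed, wing upright at y -3..-7, jaw's lower end 16 mm farther out (gap 21 mm there, 10 mm near the web); -0.2 = shut on nothing
- tube_rack: bystander: blue tube rack, 95 x 140 x 50 mm, loose; origin under its centre
- bottle: bystander: amber bottle, 60 mm diameter, 130 mm tall, loose; origin under its centre
- forceps: bystander: steel forceps, 150 mm long, lying on the robot's side; origin under their centre
Things that resemble listed ones, but are neither listed nor needed, are in the scene too. Of the things that look like the block, take the one that is nearest to the robot's base at the start.

How it is judged (in metres and radians):
On the way, in this order (a step that is already met when the one before it is completed fails the run):
1. every jar stands in the large compartment, the freezer block in the small one, and the logger is clipped on the dividing wall (x of jar1 in the frame of box between -0.07 and 0.07 m and y of jar1 in the frame of box between -0.1395 and 0.0535 m and z of jar1 in the frame of box between 0.025 and 0.045 m and angle between each of jar1, jar2, jar3, jar4, block, logger's own z axis and vertical below 0.15 rad and linear speed of each of jar1, jar2, jar3, jar4, block, logger below 0.05 m/s and x of jar2 in the frame of box between -0.07 and 0.07 m and y of jar2 in the frame of box between -0.1395 and 0.0535 m and z of jar2 in the frame of box between 0.025 and 0.045 m and x of jar3 in the frame of box between -0.07 and 0.07 m and y of jar3 in the frame of box between -0.1395 and 0.0535 m and z of jar3 in the frame of box between 0.025 and 0.045 m and x of jar4 in the frame of box between -0.07 and 0.07 m and y of jar4 in the frame of box between -0.1395 and 0.0535 m and z of jar4 in the frame of box between 0.025 and 0.045 m and x of block in the frame of box between -0.07 and 0.07 m and y of block in the frame of box between 0.0595 and 0.1395 m and z of block in the frame of box between 0.025 and 0.045 m and x of logger in the frame of box_divider between -0.058 and 0.058 m and y of logger in the frame of box_divider between -0.008 and 0.008 m and z of logger in the frame of box_divider between -0.038 and -0.02 m and angle between the y axis of logger and the y axis of box, either way round below 0.3 rad and value of joint clip between -0.1 and 0.1 rad), for 0.2 s.
2. the lid sits fully home on the box (z of lid in the frame of box between 0.128 and 0.1355 m and x of lid in the frame of box between -0.007 and 0.007 m and y of lid in the frame of box between -0.007 and 0.007 m and angle between the x axis of lid and the x axis of box, either way round below 0.08 rad and angle between lid's own z axis and vertical below 0.04 rad), for 0.2 s.
3. the carry handle is upright and locks the lid (all of step 2 and value of joint bail above 1.45 rad), for 0.2 s.
At the end, for the whole second after the job is handed in: Jars upright (9 deg) in the large compartment, block in the small one; logger on the wall, within 12 mm of its stop, 9 deg of upright, 17 deg of square, lever within 0.1 of 0; lid within 3.5 mm in height, 7 mm sideways and 4.5 deg of home; handle at 1.45 rad or more; all at rest (all of step 1 and all of step 3 and linear speed of lid below 0.03 m/s); the robot touches nothing.
It fails at once if the logger falls on the bench (height (world z) of logger below 0.02 m).
It fails at once if the tube rack is disturbed (moved 30 mm) (distance of tube_rack from where it was at the start of the episode above 0.03 m).
It fails at once if the bottle is disturbed (moved 30 mm) (distance of bottle from where it was at the start of the episode above 0.03 m).
It fails at once if the forceps is disturbed (moved 30 mm) (distance of forceps from where it was at the start of the episode above 0.03 m).
Of jar1, jar2, jar3, jar4 only 2 to 4 are there at a start; the rules pass over those that are not, and their reading is None.
At some moment in a run one of jar1, jar2, jar3, jar4, block, lid may be knocked a few centimetres aside while the robot is not near it.
It also fails if it takes over 210 s, if anything falls off the work surface, if the arm or the gripper's body presses on something with over 40 N, if the wrist force passes 120 N, or if a joint passes its speed limit or range.

## Working session

There is one attempt and no reset: what is moved stays moved. The work goes in short steps, Python scripts to look and compute and a tool call to move; the robot and the scene stay as the last step left them, time stands still between calls to the robot, and variables do not carry over. Pictures are saved under pics/ and viewed, about 12 in all and at most 16, crops included, and the job is handed in when it is done.

Besides the shell and the picture viewer there is one more tool, called after "Emit:" as name(argument=value, ...), one argument or row to a line, values as JSON. carry_out: Moves the arm, as the interface text tells. Its arguments: {"type":"object","properties":{"plan":{"type":"array","items":{"type":"array"}},"grip_force":{"type":"number"}},"required":["plan"]}

```bash
mkdir -p pics; ls
python3 - <<'E'
from plant import r
import cv2,numpy as np
s=r.get_state()
print(s)
for n in ("scene","top","wrist"):
    im=r.capture(n); c=r.get_calibration(n)
    cv2.imwrite(f"pics/{n}0.png",im[:,:,::-1])
    R=cv2.Rodrigues(np.array(c["rvec"],float))[0]
    print(n,np.round(c["K"],1).tolist(),np.round(c["D"],4),"pos",np.round(-R.T@np.array(c["tvec"]).ravel(),3),"fwd",np.round(R[2],3))
E
```

```text
pics
{'time_s': 0.0, 'joints': array([-4.86377951e+01,  2.05906379e+01,  6.31476567e-01, -2.08622470e-02,
       -7.01341734e+01, -1.65069901e+01]), 'qd': array([-0.08486602,  0.01427465,  0.08582489, -0.02248905,  0.01406905,
        0.0446229 ]), 'joint_torque': array([-3.81267630e-03, -5.82720208e+01,  2.93064433e+01,  6.99727759e+00,
        7.08467487e-03, -1.87278019e-04]), 'tcp_pos': array([ 0.2836323 , -0.61228901,  0.40371164]), 'eef_rot': array([ 1.79904939e+02, -7.71877829e-03, -1.55151884e+02]), 'contact_force': array([-0.04064112, -0.13617739,  0.07060566]), 'moment': array([ 0.01734263, -0.01050811, -0.00838597]), 'gripper_width': 0.08742526120649677}
scene [[420.0, 0.0, 280.2], [0.0, 420.0, 209.5], [0.0, 0.0, 1.0]] [0.0355 0.     0.     0.     0.    ] pos [ 1.221 -1.072  0.839] fwd [-0.499  0.673 -0.545]
top [[490.6, 0.0, 277.2], [0.0, 490.6, 208.2], [0.0, 0.0, 1.0]] [-0.0388  0.      0.      0.      0.    ] pos [ 0.464 -0.167  1.356] fwd [ 0.079 -0.005 -0.997]
wrist [[325.0, 0.0, 279.3], [0.0, 325.0, 207.8], [0.0, 0.0, 1.0]] [-0.0761  0.      0.      0.      0.    ] pos [ 0.22  -0.642  0.385] fwd [ 0.234  0.11  -0.966]
```

```bash
cd pics; python3 -c "
import cv2
a=cv2.imread('top0.png'); cv2.imwrite('top0b.png',cv2.resize(a,(800,600),interpolation=cv2.INTER_CUBIC))"
```

```text
(no output)
```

View pics/top0b.png

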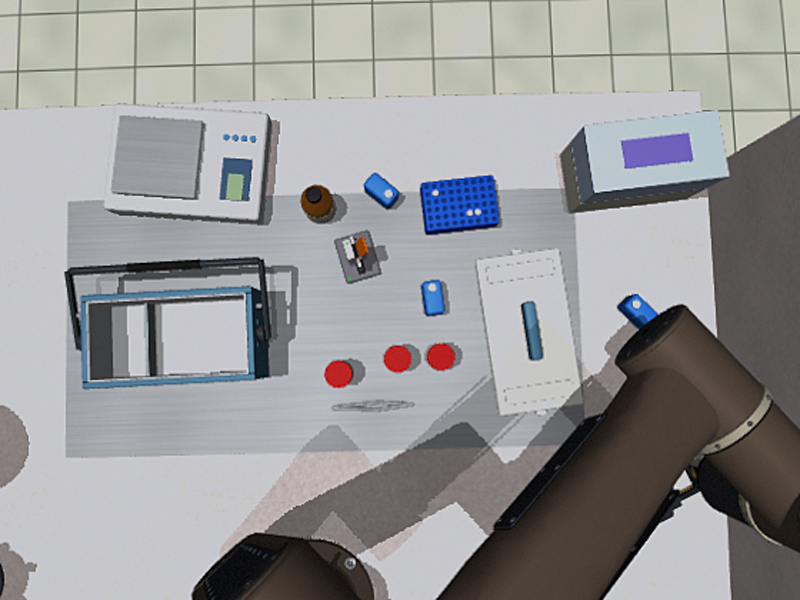

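View pics/scene0.png

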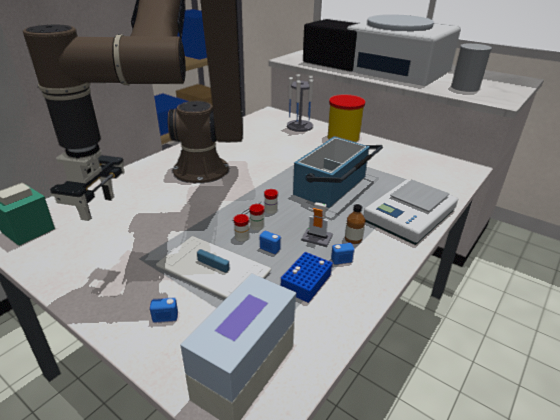

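The top view shows three red caps at (338,373), (398,358) and (441,356), with the box at the left. It also shows the logger stand at (357,255), the lid at (528,332), and three blue block-like things at (381,190), (432,297) and (637,308). The scene view agrees: 3 jars.

```bash
cat > h.py <<'E'
import cv2,numpy as np
from plant import r
np.set_printoptions(precision=4,suppress=True)
def cal(n):
    c=r.get_calibration(n); R=cv2.Rodrigues(np.array(c["rvec"],float))[0]; t=np.array(c["tvec"],float).ravel()
    return np.array(c["K"],float),np.array(c["D"],float),R,t
def rays(c,p):
    K,D,R,t=c; u=cv2.undistortPoints(np.array(p,float).reshape(-1,1,2),K,D).reshape(-1,2)
    return -R.T@t,np.c_[u,np.ones(len(u))]@R
def plane(c,p,z):
    o,d=rays(c,p); return o+d*((z-o[2])/d[:,2])[:,None]
def tri(c1,p1,c2,p2):
    A=np.zeros((3,3));b=np.zeros(3)
    for c,p in((c1,p1),(c2,p2)):
        o,d=rays(c,[p]);d=d[0]/np.linalg.norm(d[0]);M=np.eye(3)-np.outer(d,d);A+=M;b+=M@o
    return np.linalg.solve(A,b)
def blobs(im,lo,hi,amin=60):
    hsv=cv2.cvtColor(im,cv2.COLOR_RGB2HSV)
    m=cv2.inRange(hsv,np.array(lo),np.array(hi))
    if lo[0]==0 and hi[0]<12: m|=cv2.inRange(hsv,np.array([170,lo[1],lo[2]]),np.array([180,hi[1],hi[2]]))
    cs=cv2.findContours(m,cv2.RETR_EXTERNAL,cv2.CHAIN_APPROX_NONE)[0]
    return [c for c in cs if cv2.contourArea(c)>amin]
def rect(c,pts,z):
    w=plane(c,pts.reshape(-1,2),z)[:,:2].astype(np.float32)*1000
    (x,y),(a,b),th=cv2.minAreaRect(w)
    if a<b: a,b,th=b,a,th+90
    return np.array([x,y,a,b,(th+90)%180-90])   # centre mm, long, short, angle of long side
def go(p,yaw):
    "steps from present pose (tool down) to TCP p / yaw deg, in tool axes"
    s=r.get_state(); q=s["tcp_pos"]; y=np.radians(s["eef_rot"][2]); d=np.array(p)-q
    c,sn=np.cos(y),np.sin(y)
    dy=-((yaw-s["eef_rot"][2]+180)%360-180)
    print("tcp",q,s["eef_rot"],"J6",s["joints"][5].round(1),"tool shift",np.array([c*d[0]+sn*d[1],sn*d[0]-c*d[1],-d[2]]),"turn z",round(dy,2))
E
python3 - <<'E'
from h import *
for n in("top","scene"):
    im=cv2.imread(f"pics/{n}0.png")[:,:,::-1].copy(); c=cal(n)
    for nm,lo,hi,z in(("red",(0,150,80),(8,255,255),.078),("blue",(100,170,60),(125,255,255),.055),("teal",(95,70,30),(110,190,160),.056),("orange",(5,150,90),(20,255,255),.128)):
        for b in blobs(im,lo,hi,40 if n=="top" else 30): print(n,nm,cv2.boundingRect(b),cv2.contourArea(b),rect(c,b,z))
c=cal("top"); im=cv2.imread("pics/top0.png")
crop=cv2.resize(im[150:300,40:260],None,fx=3.6,fy=3.6,interpolation=cv2.INTER_CUBIC); cv2.imwrite("pics/c1.png",crop)
E
```

```text
top red (227, 253, 20, 18) 252.0 [429.412  -63.961   49.2877  43.8766  88.4936]
top red (269, 242, 19, 19) 250.0 [ 453.6698 -172.2576   46.752    46.5904   88.4551]
top red (299, 241, 19, 18) 256.0 [ 455.4307 -250.2951   46.8458   44.0375   88.4229]
top blue (433, 206, 28, 24) 319.5 [ 530.6484 -622.9089   64.1014   44.3006   42.9429]
top blue (295, 196, 16, 25) 274.0 [ 565.4106 -240.852    62.3635   35.4173    6.2729]
top blue (294, 123, 55, 39) 1675.5 [ 742.601  -296.6533  139.3506   93.2731  -84.9869]
top blue (255, 121, 24, 25) 288.0 [ 770.4323 -149.7782   66.2242   39.2623   48.7925]
top teal (365, 211, 15, 41) 291.5 [ 499.009  -423.0015  106.7498   24.152     6.6938]
top teal (56, 200, 132, 72) 8076.5 [505.3219 243.0805 350.352  173.9426 -88.4035]
top teal (154, 110, 22, 30) 300.0 [800.2572 124.3467  79.7271  54.371   -5.8663]
top orange (249, 166, 9, 14) 61.0 [ 653.4541 -113.409    30.2017   17.726    19.0188]
top orange (211, 132, 11, 17) 50.0 [736.7539 -17.9969  40.5668  22.7936  30.9648]
scene red (234, 214, 15, 10) 96.5 [ 457.5319 -253.419    50.3256   43.6242  -20.4804]
sc
[... 590 characters left out ...]
52.7231]
scene blue (155, 94, 31, 41) 476.0 [-515.4865  301.4542  594.8242  159.8705  -36.4869]
scene blue (182, 9, 25, 50) 898.5 [-2145.7812  1971.5635  2423.4521   195.6636   -42.9605]
scene teal (197, 250, 32, 22) 339.0 [ 511.8679 -438.6298  124.1135   44.1416    6.009 ]
scene teal (377, 203, 26, 15) 72.5 [799.8357 127.4856  76.1459  51.012   -6.0753]
scene teal (293, 146, 77, 62) 1869.5 [478.0002 249.229  552.0477 286.5131 -66.8115]
scene teal (359, 54, 49, 20) 313.0 [-102.2211 1959.5077  463.4225  345.3429  -70.7219]
scene orange (314, 217, 8, 11) 55.5 [ 697.7814 -178.0436   51.0969   21.02    -56.7275]
scene orange (348, 213, 16, 11) 113.0 [776.2975 -88.5288  53.7949  47.3803 -51.5307]
```

View pics/c1.png

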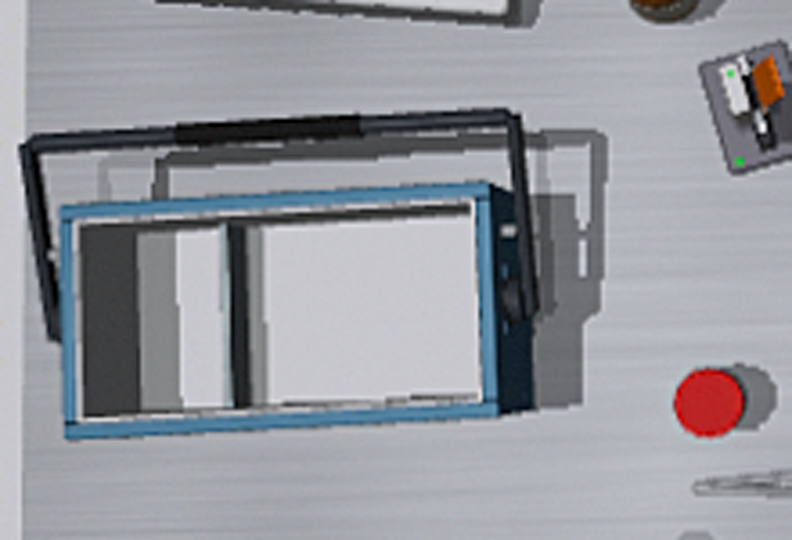

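The crop shows the box rim: its light-blue top face has outer corners near crop (62,206), (488,183), (497,415) and (66,437). The divider is on the left and the handle lies at the rear. The logger is at top right of the crop, with its white housing on the left and the orange lever on the right.

Run:
```python
from h import *
im=cv2.imread("pics/top0.png")[:,:,::-1].copy(); c=cal("top")
for lo in((95,80,110),(95,80,130)):
    for b in blobs(im,lo,(112,200,230),300): print(cv2.boundingRect(b),rect(c,b,.14))
print(np.hypot(565,241),np.hypot(531,623))
go([.53,.05,.45],-90)
```

```text
(58, 206, 120, 66) [494.8492 227.4463 298.9615 147.2521 -88.2563]
(57, 200, 119, 11) [578.8549 229.7506 297.1391  10.1351 -88.5559]
614.2523911227371 818.590251591112
tcp [ 0.2836 -0.6124  0.404 ] [ 179.9291   -0.0079 -155.1499] J6 -16.5 tool shift [-0.5019  0.4975 -0.046 ] turn z -65.15
```

Emit:
carry_out(
  plan=[
    [[-0.028,0.0276,-0.0026],[0,0,0],0],
    [[-0.028,0.0276,-0.0026],[0,0,0],0],
    [[-0.028,0.0276,-0.0026],[0,0,0],0],
    [[-0.028,0.0276,-0.0026],[0,0,0],0],
    [[-0.028,0.0276,-0.0026],[0,0,0],0],
    [[-0.028,0.0276,-0.0026],[0,0,0],0],
    [[-0.028,0.0276,-0.0026],[0,0,0],0],
    [[-0.028,0.0276,-0.0026],[0,0,0],0],
    [[-0.028,0.0276,-0.0026],[0,0,0],0],
    [[-0.028,0.0276,-0.0026],[0,0,0],0],
    [[-0.028,0.0276,-0.0026],[0,0,0],0],
    [[-0.028,0.0276,-0.0026],[0,0,0],0],
  ],
)

```text
time_s: 1.15
tcp_pos: [0.4493, -0.1688, 0.4361]
eef_rot: [-180.0, 0.0, -155.1]
contact_force: [0.1, 0.3, -0.0]
gripper_width: 0.0874
```

Emit:
carry_out(
  plan=[
    [[-0.028,0.0276,-0.0026],[0,0,0],0],
    [[-0.028,0.0276,-0.0026],[0,0,0],0],
    [[-0.028,0.0276,-0.0026],[0,0,0],0],
    [[-0.028,0.0276,-0.0026],[0,0,0],0],
    [[-0.028,0.0276,-0.0026],[0,0,0],0],
    [[-0.028,0.0276,-0.0026],[0,0,0],0],
    [[0,0,0],[0,0,-6.5],0],
    [[0,0,0],[0,0,-6.5],0],
    [[0,0,0],[0,0,-6.5],0],
    [[0,0,0],[0,0,-6.5],0],
    [[0,0,0],[0,0,-6.5],0],
  ],
)

```text
time_s: 2.07
tcp_pos: [0.5321, 0.0504, 0.4512]
eef_rot: [180.0, -0.0, -122.3]
contact_force: [-0.9, 0.3, -0.2]
gripper_width: 0.0876
```

Emit:
carry_out(
  plan=[
    [[0,0,0],[0,0,-6.5],0],
    [[0,0,0],[0,0,-6.5],0],
    [[0,0,0],[0,0,-6.5],0],
    [[0,0,0],[0,0,-6.5],0],
    [[0,0,0],[0,0,-6.65],0],
    [[0,0,0],[0,0,0],0],
  ],
)

```text
time_s: 2.57
tcp_pos: [0.5321, 0.0502, 0.4513]
eef_rot: [180.0, -0.0, -89.7]
contact_force: [-0.5, 0.2, -0.5]
gripper_width: 0.0873
```

Run:
```python
from h import *
s=r.get_state(); print(s["time_s"],s["tcp_pos"],s["eef_rot"],s["joints"],s["contact_force"])
c=cal("wrist"); im=r.capture("wrist"); cv2.imwrite("pics/w1.png",im[:,:,::-1])
cv2.imwrite("pics/w1b.png",cv2.resize(im[:,:,::-1],(800,600),interpolation=cv2.INTER_CUBIC))
np.savez("w1.npz",K=c[0],D=c[1],R=c[2],t=c[3])
for nm,lo,hi,z in(("red",(0,150,60),(8,255,255),.078),("blue",(100,170,60),(125,255,255),.055),("teal",(95,70,30),(112,190,230),.14),("orange",(5,150,90),(20,255,255),.128)):
    for b in blobs(im,lo,hi,100): print(nm,cv2.boundingRect(b),rect(c,b,z))
```

```text
2.5667 [0.5321 0.0502 0.4513] [179.9791  -0.002  -89.6913] [ 26.4122   5.6309 -12.7595  -0.0078 -71.6293 -26.101 ] [-0.5032  0.1802 -0.5224]
red (354, 54, 49, 50) [429.6409 -63.9974  49.8654  48.8424  37.7891]
blue (37, 0, 69, 42) [ 762.4837 -131.3841   80.8713   43.3075   -3.9473]
teal (374, 302, 11, 23) [427.008  171.2664  26.6486  10.1817 -88.3922]
teal (226, 296, 13, 40) [579.7488 174.4843  46.7308   9.8753 -88.4345]
teal (38, 216, 60, 19) [739.0678  77.0381  61.5725  18.7027   0.4419]
teal (221, 194, 170, 74) [509.7655  76.6993 164.8226  57.9616  10.8014]
orange (59, 103, 41, 35) [716.1161 -21.1561  40.8715  27.8096  45.4212]
orange (120, 0, 48, 32) [ 650.0001 -109.4059   35.7264   27.3401  -57.4361]
```

View pics/w1b.png

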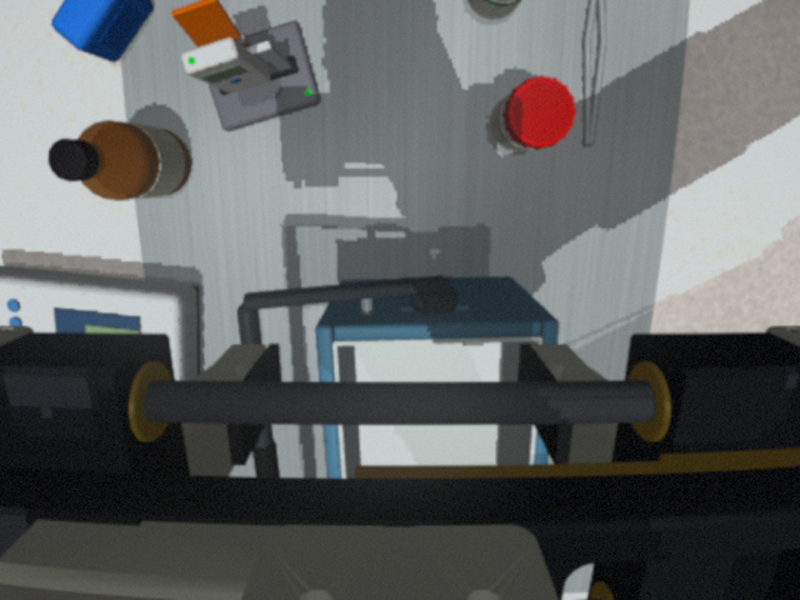

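The wrist view shows jar 1's cap at (540,112), the bottle at (130,158), the logger on its stand at (245,65) and the -y end of the box. Jar 1 agrees with the top view to under 1 mm, so I pick it next.

Emit:
carry_out(
  plan=[
    [[0.0284,0.0258,0.01],[0,0,-1.3],0],
    [[0.0284,0.0258,0.01],[0,0,0],0],
    [[0.0284,0.0258,0.01],[0,0,0],0],
    [[0.0284,0.0258,0.01],[0,0,0],0],
    [[0,0,0.035],[0,0,0],0],
    [[0,0,0.035],[0,0,0],0],
    [[0,0,0.035],[0,0,0],0],
    [[0,0,0.035],[0,0,0],0],
    [[0,0,0.035],[0,0,0],0],
    [[0,0,0.009],[0,0,0],0],
    [[0,0,0],[0,0,0],0],
  ],
)

```text
time_s: 3.53
tcp_pos: [0.4297, -0.0655, 0.2248]
eef_rot: [179.7, -0.1, -89.0]
contact_force: [0.8, 0.2, -0.0]
gripper_width: 0.0882
```

Emit:
carry_out(
  plan=[
    [[0,0,0],[0,0,0],255],
    [[0,0,0],[0,0,0],255],
    [[0,0,0],[0,0,0],255],
    [[0,0,0],[0,0,0],255],
    [[0,0,0],[0,0,0],255],
    [[0,0,-0.038],[0,0,0],255],
    [[0,0,-0.038],[0,0,0],255],
    [[0,0,-0.038],[0,0,0],255],
    [[0,0,-0.038],[0,0,0],255],
    [[0,0,-0.038],[0,0,0],255],
  ],
  grip_force=20,
)

```text
time_s: 4.37
tcp_pos: [0.4301, -0.0654, 0.4202]
eef_rot: [-179.9, 0.0, -88.7]
contact_force: [0.5, 0.4, -0.8]
gripper_width: 0.0264
```

```bash
cat > look.py <<'E'
from h import *
import sys
n=sys.argv[1] if len(sys.argv)>1 else "top"
s=r.get_state(); print(s["time_s"],s["tcp_pos"],s["eef_rot"],s["gripper_width"],s["contact_force"])
c=cal(n); im=r.capture(n); cv2.imwrite(f"pics/{n}_{s['time_s']:.1f}.png",im[:,:,::-1])
for nm,lo,hi,z in(("red",(0,150,60),(8,255,255),.078),("blue",(100,170,60),(125,255,255),.055),("bar",(95,70,30),(112,190,160),.056)):
    for b in blobs(im,lo,hi,40):
        q=rect(c,b,z)
        if q[2]<150 and q[0]<700: print(nm,cv2.boundingRect(b),q)
E
python3 look.py
```

```text
4.3667 [ 0.4301 -0.0654  0.4202] [-179.913     0.0304  -88.7121] 0.02642524632624694 [ 0.4542  0.3974 -0.812 ]
red (269, 242, 19, 19) [ 454.9538 -172.2863   45.8535   45.8366  -46.5834]
red (299, 241, 19, 18) [ 455.4308 -250.2882   46.8319   44.0375   88.4229]
blue (433, 206, 28, 24) [ 529.2969 -624.1671   67.7434   44.3      42.9443]
blue (295, 196, 16, 25) [ 565.4106 -240.852    62.3635   35.4173    6.2729]
bar (365, 211, 15, 41) [ 498.8181 -423.0239  107.1342   24.152     6.6938]
```

The fingers close slowly (about 75 mm/s), so the lift began too soon. I'll check where jar 1 is.

```bash
python3 look.py wrist; python3 look.py scene
```

```text
4.4167 [ 0.4321 -0.0655  0.4278] [-179.2982    0.0019  -88.6352] 0.022409375249431568 [3.7684 0.0616 9.9446]
red (263, 167, 47, 46) [428.5588 -65.8162  47.7146  47.7096  81.9508]
red (240, 54, 50, 54) [ 452.9242 -172.7537   48.1308   47.2991  -45.8892]
red (240, 0, 50, 23) [ 453.6894 -235.8569   45.4637   19.4204    0.8232]
blue (127, 0, 62, 41) [ 563.7932 -234.2664   63.336    38.6988   -1.2182]
bar (252, 297, 34, 28) [446.2788  91.7124  41.5836  38.5716   1.7643]
bar (132, 0, 67, 43) [ 552.097  -223.5555   68.7654   34.4235   27.5187]
4.4667 [ 0.4321 -0.0653  0.4245] [-179.3079    0.0711  -88.6592] 0.018770282176517578 [ 0.6344 -0.0138 -0.6387]
red (234, 214, 15, 12) [ 460.8432 -256.0666   62.9881   45.0021  -49.1824]
red (250, 204, 14, 11) [ 460.0029 -177.8813   61.3338   43.6372  -50.8956]
red (264, 190, 14, 9) [436.7298 -72.5424  54.7824  45.9907 -51.3901]
blue (151, 299, 26, 23) [ 550.7717 -647.2402   76.6791   61.3754  -41.0087]
blue (260, 231, 20, 23) [ 585.6613 -267.5726  109.9485   59.4374  -52.7231]
bar (197, 250, 32, 22) [ 511.8313 -438.3342  123.7393   43.5382    6.6642]
```

Emit:
carry_out(
  plan=[
    [[0.04,0,0],[0,0,0],0],
    [[0.04,0,0],[0,0,0],0],
    [[-0.04,0,0],[0,0,0],0],
    [[-0.04,0,0],[0,0,0],0],
    [[-0.04,0,0],[0,0,0],0],
    [[-0.04,0,0],[0,0,0],0],
    [[-0.04,0,0],[0,0,0],0],
    [[0,0,0],[0,0,0],0],
  ],
)

```text
time_s: 5.18
tcp_pos: [0.428, 0.0593, 0.4171]
eef_rot: [-180.0, 0.1, -88.5]
contact_force: [-0.5, -0.3, 0.7]
gripper_width: 0.0622
```

```bash
python3 look.py wrist; python3 look.py top
```

```text
5.1833 [0.428  0.0593 0.4171] [-179.9791    0.0571  -88.4871] 0.062152337312313476 [-0.5487 -0.2754  0.6611]
red (256, 33, 52, 57) [428.666  -64.2916  48.6313  47.4029  82.5701]
bar (271, 297, 12, 29) [427.1034 210.2619  38.7959  13.1919 -88.3915]
5.2333 [0.4278 0.0575 0.417 ] [179.967    0.0072 -88.4357] 0.06634095990310013 [ 0.0353 -0.6155 -0.0831]
red (227, 252, 20, 19) [429.4153 -63.9649  47.6094  47.2722  62.1213]
red (269, 242, 19, 19) [ 453.6699 -172.2561   46.7551   46.59     88.4564]
red (299, 241, 19, 18) [ 455.4307 -250.2951   46.8458   44.0375   88.4229]
blue (433, 206, 28, 24) [ 529.3002 -624.1506   67.7454   44.3292   42.8938]
blue (295, 196, 16, 25) [ 565.4106 -240.852    62.3635   35.4173    6.2729]
bar (365, 211, 15, 41) [ 498.8181 -423.0239  107.1342   24.152     6.6938]
```

Emit:
carry_out(
  plan=[
    [[0.0405,0.0007,0],[0,0,0],40],
    [[0.0405,0.0007,0],[0,0,0],40],
    [[0.0405,0.0006,0],[0,0,0],40],
    [[0,0,0.037],[0,0,0],40],
    [[0,0,0.037],[0,0,0],40],
    [[0,0,0.037],[0,0,0],40],
    [[0,0,0.037],[0,0,0],40],
    [[0,0,0.037],[0,0,0],40],
    [[0,0,0.005],[0,0,0],40],
    [[0,0,0],[0,0,0],255],
    [[0,0,0],[0,0,0],255],
    [[0,0,0],[0,0,0],255],
  ],
)

```text
time_s: 6.28
tcp_pos: [0.43, -0.0668, 0.2294]
eef_rot: [-179.8, 0.0, -88.7]
contact_force: [0.7, 0.3, 0.6]
gripper_width: 0.0595
```

Emit:
carry_out(
  plan=[
    [[0,0,0],[0,0,0],255],
    [[0,0,0],[0,0,0],255],
    [[0,0,0],[0,0,0],255],
    [[0,0,0],[0,0,0],255],
    [[0,0,0],[0,0,0],255],
  ],
  grip_force=20,
)

```text
time_s: 6.7
tcp_pos: [0.4296, -0.0665, 0.2292]
eef_rot: [-179.8, 0.0, -88.6]
contact_force: [-2.0, -0.4, 9.1]
gripper_width: 0.0497
```

Emit:
carry_out(
  plan=[
    [[0,0,-0.038],[0,0,0],255],
    [[0,0,-0.038],[0,0,0],255],
    [[0,0,-0.038],[0,0,0],255],
    [[0,0,-0.038],[0,0,0],255],
    [[0,0,-0.038],[0,0,0],255],
    [[-0.0355,-0.0134,0],[0,0,0],255],
    [[-0.0355,-0.0134,0],[0,0,0],255],
    [[-0.0355,-0.0134,0],[0,0,0],255],
    [[-0.0355,-0.0134,0],[0,0,0],255],
    [[-0.0355,-0.0134,0],[0,0,0],255],
    [[0,0,0],[0,0,0],255],
  ],
)

```text
time_s: 7.62
tcp_pos: [0.4935, 0.117, 0.418]
eef_rot: [-179.9, 0.1, -88.5]
contact_force: [0.4, -0.4, -0.2]
gripper_width: 0.0495
```

```bash
python3 look.py top
python3 - <<'E'
from h import *
go([.4914,.1128,.266],-88.4)
E
```

```text
7.6167 [0.4935 0.117  0.418 ] [-179.8814    0.088   -88.5151] 0.049495496994158734 [ 0.3778 -0.3552 -0.2054]
red (269, 242, 19, 19) [ 453.6698 -172.2576   46.752    46.5904   88.4551]
red (299, 241, 19, 18) [ 455.4307 -250.2951   46.8458   44.0375   88.4229]
blue (433, 206, 28, 24) [ 529.3062 -624.1581   67.7686   44.3006   42.9429]
blue (295, 196, 16, 25) [ 565.4106 -240.852    62.3635   35.4173    6.2729]
bar (89, 265, 38, 6) [422.3634 279.6252  98.6947  12.1891 -89.744 ]
bar (365, 211, 15, 41) [ 498.8181 -423.0239  107.1342   24.152     6.6938]
tcp [0.4924 0.115  0.4177] [-179.9798    0.0314  -88.5028] J6 -33.9 tool shift [0.0022 0.0011 0.1517] turn z -0.1
```

Emit:
carry_out(
  plan=[
    [[0.002,0.001,0.035],[0,0,0],255],
    [[0,0,0.035],[0,0,0],255],
    [[0,0,0.035],[0,0,0],255],
    [[0,0,0.035],[0,0,0],255],
    [[0,0,0.006],[0,0,0],255],
    [[0,0,0.0055],[0,0,0],255],
    [[0,0,0],[0,0,0],255],
    [[0,0,0],[0,0,0],87],
    [[0,0,0],[0,0,0],87],
    [[0,0,0],[0,0,0],87],
  ],
)

```text
time_s: 8.5
tcp_pos: [0.4912, 0.1101, 0.2672]
eef_rot: [-179.9, 0.0, -88.7]
contact_force: [-1.3, 0.3, -0.2]
gripper_width: 0.0572
```

Emit:
carry_out(
  plan=[
    [[0,0,-0.019],[0,0,0],87],
    [[0,0,-0.038],[0,0,0],87],
    [[0,0,-0.038],[0,0,0],87],
    [[0,0,-0.038],[0,0,0],87],
    [[0,0,-0.019],[0,0,0],87],
    [[0.0406,0.0064,0],[0,0,0],40],
    [[0.0406,0.0064,0],[0,0,0],40],
    [[0.0406,0.0064,0],[0,0,0],40],
    [[0.0406,0.0064,0],[0,0,0],40],
    [[0.0406,0.0064,0],[0,0,0],40],
    [[0.0406,0.0064,0],[0,0,0],40],
    [[0.0406,0.0064,0],[0,0,0],40],
  ],
)

```text
time_s: 9.5
tcp_pos: [0.4515, -0.1769, 0.4193]
eef_rot: [-179.9, -0.0, -88.7]
contact_force: [2.0, 0.7, 1.0]
gripper_width: 0.074
```

```bash
python3 look.py wrist
python3 - <<'E'
from h import *
go([.4535,-.1725,.228],-88.4)
im=r.capture("top"); cv2.imwrite("pics/t2.png",cv2.resize(im[130:300,30:330,::-1],(800,453),interpolation=cv2.INTER_CUBIC))
E
```

```text
9.5 [ 0.4515 -0.1769  0.4193] [-179.8684   -0.0134  -88.6746] 0.07404372277692058 [2.043  0.714  0.9575]
red (254, 171, 48, 47) [ 453.5766 -174.499    47.8498   47.8351    1.3105]
red (253, 89, 51, 52) [ 455.0161 -252.5663   47.4574   47.0711   18.9538]
blue (143, 105, 50, 36) [ 569.1732 -243.1996   50.688    33.4059    6.0565]
bar (144, 103, 68, 39) [ 558.1832 -244.425    67.5336   35.9705    6.4849]
tcp [ 0.4504 -0.1819  0.419 ] [-179.9729   -0.0941  -88.8592] J6 -0.2 tool shift [-0.0094 -0.0033  0.191 ] turn z -0.46
```

View pics/t2.png

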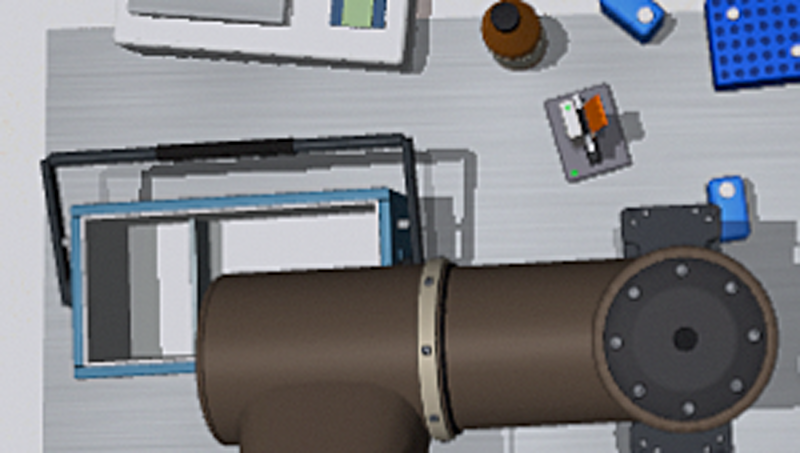

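The top view shows the arm hiding the jar compartment. The logger stand, bottle and rack are untouched.

Emit:
carry_out(
  plan=[
    [[0,0,0],[0,0,0],40],
    [[0,0,0],[0,0,0],40],
  ],
)

```text
time_s: 9.77
tcp_pos: [0.4524, -0.1751, 0.4185]
eef_rot: [-179.9, 0.0, -88.8]
contact_force: [-0.1, -0.1, 0.3]
gripper_width: 0.0739
```

```bash
python3 look.py wrist
python3 - <<'E'
from h import *
go([.4535,-.1725,.228],-88.4)
E
```

```text
9.7667 [ 0.4524 -0.1751  0.4185] [-179.9488    0.0025  -88.7576] 0.07393217509338966 [-0.1379 -0.1427  0.3469]
red (255, 169, 48, 48) [ 453.049  -174.3665   48.768    47.4744  -89.8879]
red (253, 87, 51, 52) [ 455.0054 -252.8058   47.3881   47.3231   -5.247 ]
blue (143, 104, 43, 35) [ 573.624  -242.6607   42.0704   33.4016    6.5385]
bar (143, 101, 69, 40) [ 558.7356 -244.2426   68.0475   36.2127    6.9213]
tcp [ 0.4526 -0.1744  0.4184] [-179.9534    0.0047  -88.6754] J6 -0.9 tool shift [-0.0019 -0.0009  0.1904] turn z -0.28
```

Emit:
carry_out(
  plan=[
    [[-0.001,-0.001,0.037],[0,0,-0.3],40],
    [[0,0,0.037],[0,0,0],40],
    [[0,0,0.037],[0,0,0],40],
    [[0,0,0.037],[0,0,0],40],
    [[0,0,0.037],[0,0,0],40],
    [[0,0,0.005],[0,0,0],40],
    [[0,0,0],[0,0,0],255],
    [[0,0,0],[0,0,0],255],
    [[0,0,0],[0,0,0],255],
    [[0,0,0],[0,0,0],255],
    [[0,0,0],[0,0,0],255],
    [[0,0,0],[0,0,0],255],
  ],
)

```text
time_s: 10.82
tcp_pos: [0.4544, -0.174, 0.2299]
eef_rot: [-179.8, -0.0, -88.4]
contact_force: [-1.6, 1.8, 8.1]
gripper_width: 0.0494
```

Emit:
carry_out(
  plan=[
    [[0,0,0],[0,0,0],255],
    [[0,0,-0.019],[0,0,0],255],
    [[0,0,-0.038],[0,0,0],255],
    [[0,0,-0.038],[0,0,0],255],
    [[0,0,-0.038],[0,0,0],255],
    [[0,0,-0.038],[0,0,0],255],
    [[0,0,-0.019],[0,0,0],255],
    [[-0.0368,-0.0084,0],[0,0,0],255],
    [[-0.0368,-0.0084,0],[0,0,0],255],
    [[-0.0368,-0.0084,0],[0,0,0],255],
    [[-0.0368,-0.0084,0],[0,0,0],255],
  ],
)

```text
time_s: 11.73
tcp_pos: [0.4824, -0.0247, 0.4191]
eef_rot: [-179.9, 0.1, -88.5]
contact_force: [0.4, 0.0, -1.5]
gripper_width: 0.0495
```

Emit:
carry_out(
  plan=[
    [[-0.0368,-0.0084,0],[0,0,0],255],
    [[-0.0368,-0.0084,0],[0,0,0],255],
    [[-0.0368,-0.0084,0],[0,0,0],255],
    [[-0.0368,-0.0084,0],[0,0,0],255],
    [[-0.0368,-0.0084,0],[0,0,0],255],
    [[0,0,0],[0,0,0],255],
    [[0,0,0],[0,0,0],255],
  ],
)

```text
time_s: 12.32
tcp_pos: [0.5198, 0.161, 0.4181]
eef_rot: [180.0, 0.0, -88.3]
contact_force: [-0.6, -0.2, -1.7]
gripper_width: 0.0496
```

```bash
python3 look.py wrist
python3 - <<'E'
from h import *
go([.5199,.1606,.266],-88.4)
im=r.capture("top"); cv2.imwrite("pics/t3.png",im[:,:,::-1])
E
```

```text
12.3167 [0.5198 0.161  0.4181] [179.988    0.0144 -88.2582] 0.04962769487986541 [-0.5708 -0.2457 -1.6551]
red (231, 297, 98, 29) [515.0469 297.9642 108.1198  36.3925   1.6572]
red (226, 228, 106, 40) [518.4027 221.155  113.312   44.3554   1.7807]
red (288, 122, 55, 50) [485.7849 114.2191  52.9063  47.3335   4.204 ]
tcp [0.5196 0.1598 0.4181] [179.9843   0.005  -88.3206] J6 -36.1 tool shift [-0.0008 -0.0003  0.1521] turn z 0.08
```

Emit:
carry_out(
  plan=[
    [[0,0,0.035],[0,0,0],255],
    [[0,0,0.035],[0,0,0],255],
    [[0,0,0.035],[0,0,0],255],
    [[0,0,0.035],[0,0,0],255],
    [[0,0,0.006],[0,0,0],255],
    [[0,0,0.006],[0,0,0],255],
    [[0,0,0],[0,0,0],255],
    [[0,0,0],[0,0,0],87],
    [[0,0,0],[0,0,0],87],
    [[0,0,0],[0,0,0],87],
    [[0,0,-0.019],[0,0,0],87],
    [[0,0,-0.038],[0,0,0],87],
  ],
)

```text
time_s: 13.42
tcp_pos: [0.5188, 0.1587, 0.3208]
eef_rot: [179.7, -0.2, -88.4]
contact_force: [0.6, 0.1, 0.0]
gripper_width: 0.0573
```

Emit:
carry_out(
  plan=[
    [[0,0,-0.038],[0,0,0],87],
    [[0,0,-0.038],[0,0,0],87],
    [[0,0,-0.019],[0,0,0],87],
    [[0.0372,0.0069,0],[0,0,0],40],
    [[0.0372,0.0069,0],[0,0,0],40],
    [[0.0372,0.0069,0],[0,0,0],40],
    [[0.0372,0.0069,0],[0,0,0],40],
    [[0.0372,0.0069,0],[0,0,0],40],
    [[0.0372,0.0069,0],[0,0,0],40],
    [[0.0372,0.0069,0],[0,0,0],40],
    [[0.0372,0.0069,0],[0,0,0],40],
    [[0.0372,0.0069,0],[0,0,0],40],
  ],
)

```text
time_s: 14.42
tcp_pos: [0.4664, -0.1788, 0.4196]
eef_rot: [-179.8, -0.0, -88.4]
contact_force: [0.4, 0.5, 0.5]
gripper_width: 0.0736
```

Emit:
carry_out(
  plan=[
    [[0.0372,0.0069,0],[0,0,0],40],
    [[0.0372,0.0069,0],[0,0,0],40],
    [[0,0,0],[0,0,0],40],
    [[0,0,0],[0,0,0],40],
    [[0,0,0],[0,0,0],40],
  ],
)

```text
time_s: 14.83
tcp_pos: [0.4553, -0.2521, 0.4187]
eef_rot: [-179.9, -0.0, -88.5]
contact_force: [-0.4, -0.3, 0.5]
gripper_width: 0.0738
```

```bash
python3 look.py wrist
python3 - <<'E'
from h import *
go([.455,-.251,.228],-88.4)
im=r.capture("top"); cv2.imwrite("pics/t4.png",im[:,:,::-1]); c=cal("top")
for b in blobs(im,(0,150,60),(8,255,255),40): print(cv2.boundingRect(b),rect(c,b,.113))
E
```

```text
14.8333 [ 0.4553 -0.2521  0.4187] [-179.9275   -0.0076  -88.458 ] 0.07383694310306466 [-0.3779 -0.2533  0.4701]
red (256, 166, 48, 49) [ 454.9009 -253.9253   48.8819   47.478    84.9097]
blue (151, 175, 56, 33) [ 565.0342 -245.2644   59.6127   33.2885    6.3051]
bar (150, 169, 67, 39) [ 559.2673 -248.1409   70.5829   40.3379    6.477 ]
bar (72, 152, 21, 42) [ 674.2429 -263.7355   44.5807   23.8211  -86.1557]
bar (185, 0, 110, 34) [ 498.0344 -423.1876  106.5674   26.8026    6.1938]
tcp [ 0.4555 -0.2515  0.4187] [-179.9261   -0.0063  -88.3869] J6 8.9 tool shift [-0.0005  0.0005  0.1907] turn z 0.01
(138, 219, 18, 19) [520.8542 160.3128  45.7127  43.2988  -1.5084]
```

Emit:
carry_out(
  plan=[
    [[0.001,0,0.037],[0,0,0],40],
    [[0,0,0.037],[0,0,0],40],
    [[0,0,0.037],[0,0,0],40],
    [[0,0,0.037],[0,0,0],40],
    [[0,0,0.037],[0,0,0],40],
    [[0,0,0.005],[0,0,0],40],
    [[0,0,0],[0,0,0],255],
    [[0,0,0],[0,0,0],255],
    [[0,0,0],[0,0,0],255],
    [[0,0,0],[0,0,0],255],
    [[0,0,0],[0,0,0],255],
    [[0,0,0],[0,0,0],255],
  ],
)

```text
time_s: 15.93
tcp_pos: [0.4562, -0.2531, 0.23]
eef_rot: [-179.8, -0.1, -88.4]
contact_force: [-1.6, 1.2, 7.9]
gripper_width: 0.0498
```

Emit:
carry_out(
  plan=[
    [[0,0,0],[0,0,0],255],
    [[0,0,-0.019],[0,0,0],255],
    [[0,0,-0.038],[0,0,0],255],
    [[0,0,-0.038],[0,0,0],255],
    [[0,0,-0.038],[0,0,0],255],
    [[0,0,-0.038],[0,0,0],255],
    [[0,0,-0.019],[0,0,0],255],
    [[-0.038,-0.0038,0],[0,0,0],255],
    [[-0.038,-0.0038,0],[0,0,0],255],
    [[-0.038,-0.0038,0],[0,0,0],255],
    [[-0.038,-0.0038,0],[0,0,0],255],
  ],
)

```text
time_s: 16.85
tcp_pos: [0.4657, -0.0994, 0.419]
eef_rot: [-179.9, 0.0, -88.5]
contact_force: [0.9, -0.1, -0.8]
gripper_width: 0.0498
```

Emit:
carry_out(
  plan=[
    [[-0.038,-0.0038,0],[0,0,0],255],
    [[-0.038,-0.0038,0],[0,0,0],255],
    [[-0.038,-0.0038,0],[0,0,0],255],
    [[-0.038,-0.0038,0],[0,0,0],255],
    [[-0.038,-0.0038,0],[0,0,0],255],
    [[-0.038,-0.0038,0],[0,0,0],255],
    [[-0.038,-0.0038,0],[0,0,0],255],
    [[-0.038,-0.0038,0],[0,0,0],255],
    [[0,0,0],[0,0,0],255],
    [[0,0,0],[0,0,0],255],
    [[0,0,0],[0,0,0],255],
  ],
)

```text
time_s: 17.77
tcp_pos: [0.488, 0.2042, 0.4182]
eef_rot: [180.0, 0.0, -88.4]
contact_force: [-0.5, 0.4, -1.5]
gripper_width: 0.0492
```

```bash
python3 look.py top
python3 - <<'E'
from h import *
go([.4886,.2053,.266],-88.4)
im=r.capture("wrist"); c=cal("wrist"); cv2.imwrite("pics/w4.png",im[:,:,::-1])
for b in blobs(im,(0,150,60),(8,255,255),40): print(cv2.boundingRect(b),rect(c,b,.113))
E
```

```text
17.7667 [0.488  0.2042 0.4182] [179.9927   0.0079 -88.3553] 0.04922441687865535 [-0.4836  0.3837 -1.4768]
red (156, 231, 16, 19) [490.0319 125.088   47.0014  39.2228  -0.6254]
red (138, 219, 19, 19) [522.418  167.9907  47.4566  46.9985  88.5284]
blue (433, 206, 28, 24) [ 529.3083 -624.143    67.7676   44.3292   42.8938]
blue (295, 196, 16, 25) [ 565.6423 -240.8265   61.8976   35.4173    6.2729]
bar (58, 266, 26, 6) [421.3027 378.5203  67.225   13.1875  88.6993]
bar (365, 211, 15, 41) [ 498.8181 -423.0239  107.1342   24.152     6.6938]
bar (57, 206, 25, 5) [583.0944 383.3562  64.89    10.1973 -87.7419]
tcp [0.4881 0.2036 0.4183] [-179.9956    0.0131  -88.4084] J6 -42.3 tool shift [-0.0017 -0.0006  0.1523] turn z -0.01
(231, 297, 98, 30) [484.5439 318.4583  96.5667  33.6193   1.6183]
(225, 230, 107, 38) [487.7145 250.3767 101.9573  37.6172   1.4175]
(217, 122, 55, 47) [519.6985 154.875   46.8476  39.8956  -2.4786]
(252, 68, 57, 57) [489.5329 113.1321  47.1803  45.5284   1.5126]
```

Emit:
carry_out(
  plan=[
    [[0,0,0.035],[0,0,0],255],
    [[0,0,0.035],[0,0,0],255],
    [[0,0,0.035],[0,0,0],255],
    [[0,0,0.035],[0,0,0],255],
    [[0,0,0.006],[0,0,0],255],
    [[0,0,0.006],[0,0,0],255],
    [[0,0,0],[0,0,0],255],
    [[0,0,0],[0,0,0],87],
    [[0,0,0],[0,0,0],87],
    [[0,0,0],[0,0,0],87],
    [[0,0,-0.019],[0,0,0],87],
    [[0,0,-0.038],[0,0,0],87],
  ],
)

```text
time_s: 18.87
tcp_pos: [0.4873, 0.2035, 0.3208]
eef_rot: [179.7, -0.2, -88.4]
contact_force: [0.6, 0.6, 0.6]
gripper_width: 0.0576
```

Emit:
carry_out(
  plan=[
    [[0,0,-0.038],[0,0,0],87],
    [[0,0,-0.038],[0,0,0],87],
    [[0,0,-0.019],[0,0,0],0],
    [[0.0373,-0.0054,0],[0,0,0],0],
    [[0.0373,-0.0054,0],[0,0,0],0],
    [[0.0373,-0.0054,0],[0,0,0],0],
    [[0.0373,-0.0054,0],[0,0,0],0],
    [[0.0373,-0.0054,0],[0,0,0],0],
    [[0.0373,-0.0054,0],[0,0,0],0],
    [[0.0373,-0.0054,0],[0,0,0],0],
    [[0.0373,-0.0054,0],[0,0,0],0],
    [[0.0373,-0.0054,0],[0,0,0],0],
  ],
)

```text
time_s: 19.87
tcp_pos: [0.5462, -0.1318, 0.4195]
eef_rot: [-179.8, 0.0, -88.4]
contact_force: [0.4, 1.1, 0.0]
gripper_width: 0.088
```

Emit:
carry_out(
  plan=[
    [[0.0373,-0.0054,0],[0,0,0],0],
    [[0.0373,-0.0054,0],[0,0,0],0],
    [[0.0373,-0.0054,0],[0,0,0],0],
    [[0,0,0],[0,0,-4.7],0],
    [[0,0,0],[0,0,0],0],
    [[0,0,0],[0,0,0],0],
    [[0,0,0],[0,0,0],0],
  ],
)

```text
time_s: 20.45
tcp_pos: [0.5655, -0.2407, 0.4187]
eef_rot: [-179.9, -0.0, -83.8]
contact_force: [0.1, 0.2, 0.2]
gripper_width: 0.0874
```

```bash
python3 look.py wrist
python3 - <<'E'
from h import *
go([.5653,-.2425,.222],-83.7)
im=r.capture("top"); cv2.imwrite("pics/t5.png",im[:,:,::-1]); c=cal("top")
for b in blobs(im,(0,150,60),(8,255,255),40): print(cv2.boundingRect(b),rect(c,b,.113))
im=r.capture("wrist"); cv2.imwrite("pics/w5.png",cv2.resize(im[:,:,::-1],(800,600)))
E
```

```text
20.45 [ 0.5655 -0.2407  0.4187] [-179.9463   -0.0054  -83.7759] 0.08744566479691099 [0.0526 0.2269 0.1951]
blue (251, 167, 57, 32) [ 566.3847 -246.0448   60.5089   33.8666    6.1947]
bar (250, 163, 59, 38) [ 566.4548 -247.2426   62.8078   40.2574    6.1774]
bar (164, 155, 13, 20) [ 684.1432 -253.7302   20.7523   13.0191  -88.1862]
bar (163, 133, 13, 22) [ 685.8347 -275.6209   22.436    12.8244  -88.0177]
bar (161, 90, 14, 49) [ 688.0621 -305.3669   48.3047   13.2543  -85.1238]
bar (159, 65, 14, 25) [ 691.4857 -341.9321   23.3314   12.6169  -83.8032]
bar (311, 0, 111, 28) [ 499.6847 -422.3246  108.4514   25.3316    7.774 ]
tcp [ 0.5656 -0.2404  0.4187] [-179.9439   -0.0063  -83.7216] J6 11.1 tool shift [0.0021 0.0005 0.1967] turn z -0.02
(120, 232, 21, 19) [488.9646 202.443   50.9312  45.5704  88.5263]
(138, 219, 18, 20) [519.6769 160.1348  48.2075  43.3855  -0.4498]
```

View pics/w5.png

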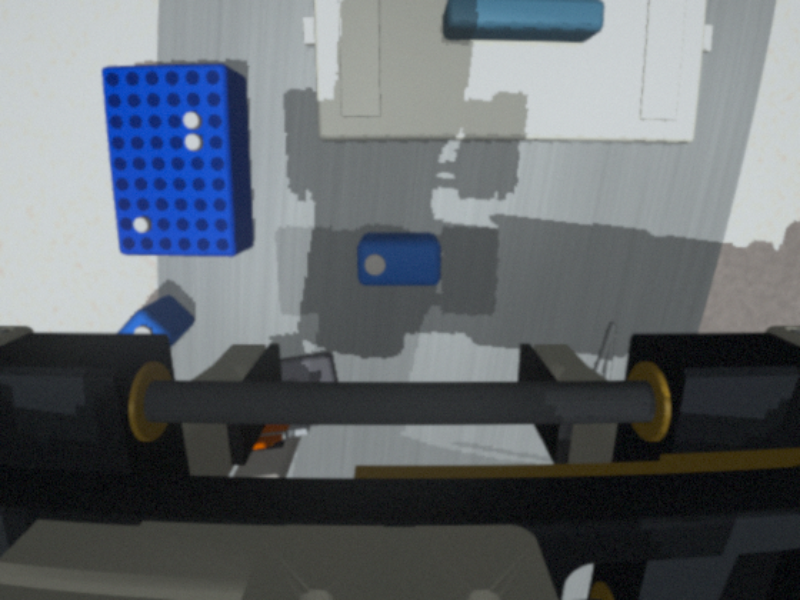

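The wrist view shows the block at (400,258), the rack to its left, and the lid with its grip bar at (523,18). I grasp the block high, across its long side.

Emit:
carry_out(
  plan=[
    [[0.004,0,0.037],[0,0,0],0],
    [[0,0,0.037],[0,0,0],0],
    [[0,0,0.037],[0,0,0],0],
    [[0,0,0.037],[0,0,0],0],
    [[0,0,0.037],[0,0,0],0],
    [[0,0,0.0115],[0,0,0],0],
    [[0,0,0],[0,0,0],255],
    [[0,0,0],[0,0,0],255],
    [[0,0,0],[0,0,0],255],
    [[0,0,0],[0,0,0],255],
    [[0,0,0],[0,0,0],255],
    [[0,0,0],[0,0,0],255],
  ],
  grip_force=30,
)

```text
time_s: 21.6
tcp_pos: [0.567, -0.2454, 0.224]
eef_rot: [-179.8, -0.1, -83.7]
contact_force: [-0.4, 2.0, 7.8]
gripper_width: 0.0638
```

Emit:
carry_out(
  plan=[
    [[0,0,0],[0,0,0],255],
    [[0,0,-0.021],[0,0,0],255],
    [[0,0,-0.035],[0,0,0],255],
    [[0,0,-0.035],[0,0,0],255],
    [[0,0,-0.035],[0,0,0],255],
    [[0,0,-0.035],[0,0,0],255],
    [[0,0,-0.035],[0,0,0],255],
    [[0,0,0],[0,0,0],255],
  ],
)

```text
time_s: 22.27
tcp_pos: [0.567, -0.246, 0.427]
eef_rot: [-179.3, -0.3, -83.7]
contact_force: [1.7, -0.1, 1.1]
gripper_width: 0.0636
```

```bash
python3 look.py scene
python3 - <<'E'
from h import *
go([.4999,.3396,.2585],-88.4)
E
```

```text
22.2667 [ 0.567 -0.246  0.427] [-179.2914   -0.2995  -83.6511] 0.06358175878568643 [ 1.7087 -0.1412  1.112 ]
red (320, 159, 19, 12) [469.3896 256.4596  82.3742  74.7154  -3.007 ]
blue (151, 299, 26, 23) [ 550.7717 -647.2402   76.6791   61.3754  -41.0087]
bar (197, 250, 32, 22) [ 511.7738 -437.8697  123.6254   44.3428    6.8582]
tcp [ 0.5665 -0.2456  0.4232] [-179.4713   -0.1642  -83.6839] J6 11.6 tool shift [-0.589   0.0018  0.1647] turn z 4.72
```

Emit:
carry_out(
  plan=[
    [[-0.0393,0.0001,0],[0,0,0],255],
    [[-0.0393,0.0001,0],[0,0,0],255],
    [[-0.0393,0.0001,0],[0,0,0],255],
    [[-0.0393,0.0001,0],[0,0,0],255],
    [[-0.0393,0.0001,0],[0,0,0],255],
    [[-0.0393,0.0001,0],[0,0,0],255],
    [[-0.0393,0.0001,0],[0,0,0],255],
    [[-0.0393,0.0001,0],[0,0,0],255],
    [[-0.0393,0.0001,0],[0,0,0],255],
    [[-0.0393,0.0001,0],[0,0,0],255],
    [[-0.0393,0.0001,0],[0,0,0],255],
  ],
)

```text
time_s: 23.23
tcp_pos: [0.5164, 0.1858, 0.4172]
eef_rot: [180.0, 0.0, -83.7]
contact_force: [0.3, -0.4, -1.1]
gripper_width: 0.0637
```

Emit:
carry_out(
  plan=[
    [[-0.0393,0.0001,0],[0,0,0],255],
    [[-0.0393,0.0001,0],[0,0,0],255],
    [[-0.0393,0.0001,0],[0,0,0],255],
    [[-0.0393,0.0001,0],[0,0,0],255],
    [[0,0,0],[0,0,4.7],255],
    [[0,0,0],[0,0,0],255],
    [[0,0,0],[0,0,0],255],
    [[0,0,0],[0,0,0],255],
  ],
)

```text
time_s: 23.9
tcp_pos: [0.4998, 0.3395, 0.4172]
eef_rot: [180.0, -0.0, -88.3]
contact_force: [-0.2, 0.3, -1.4]
gripper_width: 0.0637
```

Run:
```python
from h import *
go([.4999,.3396,.2595],-88.4)
im=r.capture("wrist"); c=cal("wrist")
cv2.imwrite("pics/w6.png",cv2.resize(im[:,:,::-1],(800,600),interpolation=cv2.INTER_CUBIC))
for b in blobs(im,(0,150,60),(8,255,255),40): print("red",cv2.boundingRect(b),rect(c,b,.113))
im=r.capture("top"); c=cal("top"); cv2.imwrite("pics/t6.png",im[:,:,::-1])
for b in blobs(im,(0,150,60),(8,255,255),40): print("red",cv2.boundingRect(b),rect(c,b,.113))
```

```text
tcp [0.4998 0.3395 0.4172] [179.9702  -0.0227 -88.3078] J6 -51.0 tool shift [-0.0001 -0.0001  0.1577] turn z 0.09
red (268, 8, 60, 65) [488.5865 204.4209  48.4289  47.6496  83.0277]
red (196, 0, 60, 54) [546.9501 195.2931  47.7637  40.7073   0.5968]
red (120, 232, 20, 19) [489.0014 203.6912  48.4338  45.5673  88.5695]
red (156, 230, 16, 20) [490.4922 117.0833  48.1342  38.1426  -0.6231]
red (126, 209, 19, 19) [547.0646 189.4136  46.2954  45.8716  88.471 ]
```

View pics/w6.png

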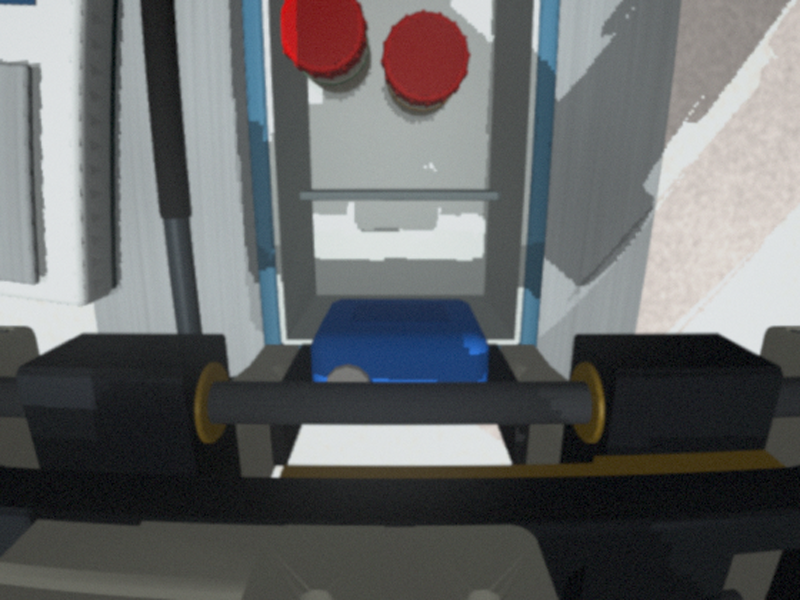

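Jar 2 was knocked to about (547,190) mm, which is still upright inside its compartment and clear of where the logger goes. The divider's top edge runs from (300,195) to (498,195), and the block is held level. I lower it now.

Emit:
carry_out(
  plan=[
    [[0,0,0.035],[0,0,0],255],
    [[0,0,0.035],[0,0,0],255],
    [[0,0,0.035],[0,0,0],255],
    [[0,0,0.035],[0,0,0],255],
    [[0,0,0.01],[0,0,0],255],
    [[0,0,0.0075],[0,0,0],255],
    [[0,0,0],[0,0,0],255],
    [[0,0,0],[0,0,0],45],
    [[0,0,0],[0,0,0],45],
    [[0,0,0],[0,0,0],45],
    [[0,0,-0.019],[0,0,0],45],
    [[0,0,-0.038],[0,0,0],45],
  ],
)

```text
time_s: 25.0
tcp_pos: [0.499, 0.3395, 0.3142]
eef_rot: [179.7, -0.3, -88.4]
contact_force: [1.0, 0.3, 0.0]
gripper_width: 0.0719
```

Emit:
carry_out(
  plan=[
    [[0,0,-0.038],[0,0,0],45],
    [[0,0,-0.038],[0,0,0],45],
    [[0,0,-0.038],[0,0,0],45],
    [[0,0,-0.02],[0,0,0],45],
    [[0,0,0],[0,0,0],0],
    [[0,0,0],[0,0,0],0],
  ],
)

```text
time_s: 25.5
tcp_pos: [0.4999, 0.3403, 0.4538]
eef_rot: [-179.8, 0.2, -88.4]
contact_force: [-0.7, 0.2, -1.1]
gripper_width: 0.0803
```

Run:
```python
from h import *
go([.50,.41,.48],-88.4)
im=r.capture("wrist"); c=cal("wrist")
cv2.imwrite("pics/w7.png",im[:,:,::-1]); np.savez("w7.npz",K=c[0],D=c[1],R=c[2],t=c[3])
for b in blobs(im,(95,80,60),(112,220,255),100): print("teal",cv2.boundingRect(b),rect(c,b,.14))
for b in blobs(im,(100,170,60),(125,255,255),60): print("blue",cv2.boundingRect(b),rect(c,b,.09))
```

```text
tcp [0.4999 0.3403 0.4538] [-179.8097    0.2234  -88.392 ] J6 -51.1 tool shift [-0.0697 -0.0021 -0.0262] turn z 0.01
teal (251, 167, 59, 37) [499.3709 327.9309  53.2895  33.5681   1.5581]
teal (184, 0, 196, 237) [499.5925 274.5668 205.3654 161.3627 -88.4173]
teal (0, 0, 49, 11) [726.1175 172.9808  47.5655   8.382   -4.2047]
blue (252, 173, 56, 28) [499.3101 339.3206  59.4498  29.5422   1.5585]
```

Emit:
carry_out(
  plan=[
    [[0.0378,-0.0114,0],[0,0,0],0],
    [[0.0378,-0.0114,0],[0,0,0],0],
    [[0.0378,-0.0114,0],[0,0,0],0],
    [[0.0378,-0.0114,0],[0,0,0],0],
    [[0.0378,-0.0114,0],[0,0,0],0],
    [[0.0378,-0.0114,0],[0,0,0],0],
    [[0.0378,-0.0114,0],[0,0,0],0],
    [[0.0378,-0.0114,0],[0,0,0],0],
    [[0.0378,-0.0114,0],[0,0,0],0],
    [[0.0378,-0.0114,0],[0,0,0],0],
    [[0.0378,-0.0114,0],[0,0,0],0],
    [[0.0378,-0.0114,0],[0,0,0],0],
  ],
)

```text
time_s: 26.55
tcp_pos: [0.6494, -0.1111, 0.4496]
eef_rot: [179.9, 0.0, -88.4]
contact_force: [1.1, 1.4, -0.3]
gripper_width: 0.0879
```

Emit:
carry_out(
  plan=[
    [[0,0,0],[0,0,-7.15],0],
    [[0,0,0],[0,0,-7.15],0],
    [[0,0,0],[0,0,-7.15],0],
    [[0,0,0],[0,0,-7.15],0],
    [[0,0,0],[0,0,-7.15],0],
    [[0,0,0],[0,0,-7.15],0],
    [[0,0,0],[0,0,-7.15],0],
    [[0,0,0],[0,0,-7.15],0],
    [[0,0,0],[0,0,-7.15],0],
    [[0,0,0],[0,0,-7.15],0],
    [[0,0,0],[0,0,-7.15],0],
    [[0,0,0],[0,0,-7.15],0],
  ],
)

```text
time_s: 27.55
tcp_pos: [0.6492, -0.1091, 0.4494]
eef_rot: [180.0, 0.1, -2.2]
contact_force: [0.6, 0.5, 0.8]
gripper_width: 0.087
```

Emit:
carry_out(
  plan=[
    [[0,0,0],[0,0,-7.15],0],
    [[0,0,0],[0,0,-7.15],0],
    [[0,0,0],[0,0,-7.15],0],
    [[0,0,0],[0,0,0],0],
    [[0,0,0],[0,0,0],0],
    [[0,0,0],[0,0,0],0],
  ],
)

```text
time_s: 28.05
tcp_pos: [0.6493, -0.1092, 0.4502]
eef_rot: [-180.0, 0.1, 18.6]
contact_force: [-1.4, 0.4, -0.1]
gripper_width: 0.0877
```

Run:
```python
from h import *
go([.65,-.11,.45],19)
im=r.capture("wrist"); c=cal("wrist")
cv2.imwrite("pics/w8f.png",im[:,:,::-1]); np.savez("w8.npz",K=c[0],D=c[1],R=c[2],t=c[3])
cv2.imwrite("pics/w8.png",cv2.resize(im[100:250,180:380,::-1],(800,600),interpolation=cv2.INTER_CUBIC))
for b in blobs(im,(5,150,60),(20,255,255),60): print("orange",cv2.boundingRect(b),rect(c,b,.127))
c=cal("top"); im=r.capture("top")
cv2.imwrite("pics/t8.png",im[:,:,::-1])
for b in blobs(im,(0,150,60),(8,255,255),40): print("red",cv2.boundingRect(b),rect(c,b,.113))
for b in blobs(im,(95,80,130),(112,200,255),100): print("rim",cv2.boundingRect(b),rect(c,b,.14))
for b in blobs(im,(100,170,60),(125,255,255),60): print("blue",cv2.boundingRect(b),rect(c,b,.09))
```

```text
tcp [ 0.6493 -0.1092  0.4502] [-179.9807    0.0651   18.6121] J6 101.2 tool shift [0.0004 0.001  0.0002] turn z -0.39
orange (278, 171, 19, 34) [ 658.0783 -113.5079   31.4642   16.4135   14.1993]
red (156, 231, 16, 19) [489.3014 117.0966  45.7505  38.1435  -0.6294]
rim (56, 212, 5, 55) [498.1114 374.1655 134.8404   9.7695   2.8933]
rim (367, 211, 13, 41) [ 496.9839 -408.437    99.8552   17.0028    6.6683]
rim (439, 209, 22, 21) [ 525.0081 -602.0125   52.5817   30.5856   42.3241]
rim (172, 206, 6, 55) [505.7056  83.4464 134.2942   8.8991   1.5912]
blue (433, 206, 28, 24) [ 527.5367 -611.8543   65.9015   43.137    42.8938]
blue (294, 123, 55, 40) [ 732.9459 -293.3443  135.6038   95.0936  -84.98  ]
```

View pics/w8.png

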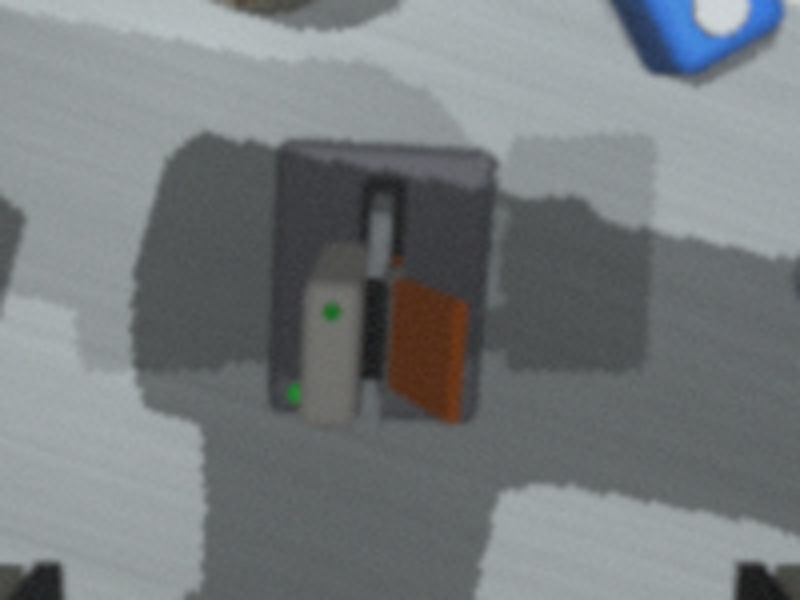

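The crop shows the housing's top face with corners near (305,282), (362,282), (357,420) and (302,420), and the wing's outer edge from (467,298) to (460,422). The clip plane is nearly vertical in the picture, so the tool is already almost square to it.

Run:
```python
from h import *
f=np.load("w8.npz"); c=(f["K"],f["D"],f["R"],f["t"])
def P(l,z): return plane(c,[(180+(a+.5)/4-.5,100+(b+.5)/4-.5) for a,b in l],z)*1000
H=P([(304,282),(362,282),(357,421),(302,421)],.128); W=P([(467,300),(461,422)],.127)
print(H,W)
ang=lambda a,b: np.degrees(np.arctan2(*(a-b)[[1,0]]))
print(ang(H[1],H[2]),ang(H[0],H[3]),ang(W[0],W[1]))
hc=H.mean(0)
plate=P([(380,215),(371,405)],.08); base=P([(287,142),(275,408),(495,158),(476,415)],.012)
print(plate,ang(plate[0],plate[1]),ang(base[0],base[1]),ang(base[2],base[3]),ang(base[0],base[2])+90)
for th in (16,17,18,19):
    t=np.radians(th); yv=np.array([-np.sin(t),np.cos(t)]); hc2=hc[:2]
    print(th,"logger axis from housing",hc2-10*yv,"wing y",(W[:,:2].mean(0)-hc2)@yv+10, "H width",(H[[0,3]].mean(0)-H[[1,2]].mean(0))[:2]@yv)
# divider from w7
f=np.load("w7.npz"); c=(f["K"],f["D"],f["R"],f["t"]); im=cv2.imread("pics/w7.png")
g=cv2.cvtColor(im,cv2.COLOR_BGR2GRAY); 
for u in(240,260,280,300,320): print(u,g[60:150,u].tolist()[::2])
cv2.imwrite("pics/w7c.png",cv2.resize(im[0:200,160:410],(800,640)[:2],interpolation=cv2.INTER_CUBIC)[:600])
```

```text
[[ 664.872   -80.5392  128.    ]
 [ 669.2029  -93.4401  128.    ]
 [ 636.8197 -102.8176  128.    ]
 [ 632.5876  -90.247   128.    ]] [[ 672.9055 -118.2884  127.    ]
 [ 644.3528 -126.7853  127.    ]]
16.150024212600556 16.735712159741496 16.57225722385523
[[ 680.7031  -93.3358   80.    ]
 [ 630.0779 -107.5394   80.    ]] 15.67218338906175 14.777155334951885 15.334117774322676 194.26111795307327
16 logger axis from housing [ 653.6269 -101.3736] wing y -21.722263031817715 H width 13.422558919117154
17 logger axis from housing [ 653.7943 -101.324 ] wing y -21.69954408440376 H width 13.431077760298729
18 logger axis from housing [ 653.9607 -101.2715] wing y -21.667169148781323 H width 13.435505365084747
19 logger axis from housing [ 654.1262 -101.2162] wing y -21.625148086669412 H width 13.435840384783898
240 [70, 75, 67, 70, 99, 114, 139, 148, 148, 147, 147, 151, 151, 149, 148, 149, 151, 150, 151, 150, 146, 150, 148, 151, 152, 147, 149, 150, 149, 148, 150, 150, 147, 146, 130, 94, 144, 150, 170, 200, 200, 201, 199, 199, 203]
260 [145, 148, 146, 151, 149, 149, 150, 149, 149, 149, 150, 152, 150, 151, 154, 149, 149, 148, 152, 151, 152, 152, 150, 150, 151, 152, 150, 149, 150, 150, 150, 151, 151, 149, 132, 92, 135, 139, 162, 197, 201, 205, 198, 202, 202]
280 [61, 65, 66, 62, 51, 44, 68, 70, 79, 108, 114, 121, 147, 149, 150, 151, 151, 153, 150, 149, 152, 151, 155, 151, 152, 150, 151, 150, 151, 150, 150, 149, 148, 150, 132, 98, 156, 147, 167, 200, 199, 200, 203, 201, 203]
300 [65, 60, 62, 63, 64, 64, 64, 48, 54, 77, 74, 108, 140, 148, 150, 150, 149, 148, 149, 150, 151, 151, 164, 195, 198, 191, 151, 147, 151, 149, 151, 149, 148, 148, 132, 99, 152, 160, 172, 202, 200, 202, 200, 201, 200]
320 [99, 138, 144, 144, 147, 149, 146, 147, 147, 146, 146, 147, 148, 150, 148, 148, 149, 149, 148, 148, 146, 149, 147, 149, 149, 147, 145, 150, 148, 145, 148, 145, 146, 147, 132, 84, 104, 99, 127, 194, 200, 200, 200, 200, 200]
```

View pics/w7c.png

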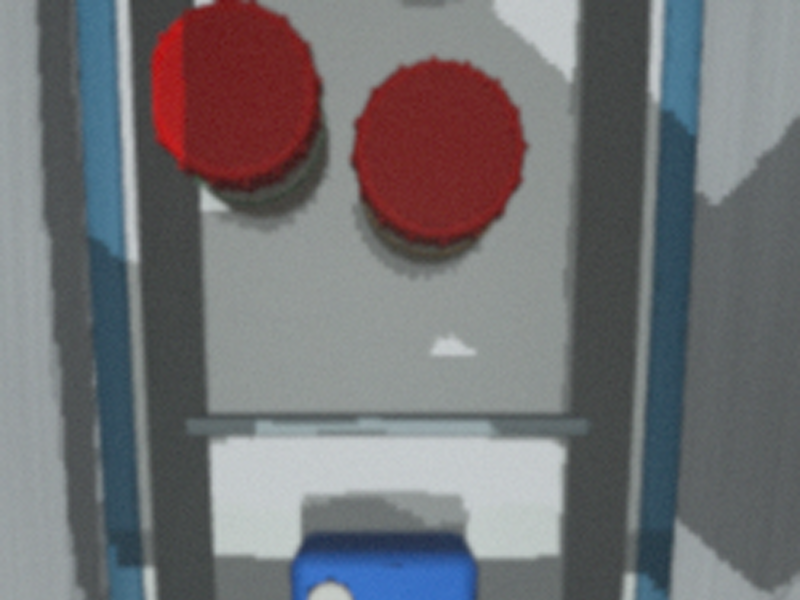

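The crop shows the divider's top edge at crop row ~426, from x = 187 to x = 588. The block lies below it, and jars 2 and 3 above are clear of it.

Run:
```python
from h import *
f=np.load("w7.npz"); c=(f["K"],f["D"],f["R"],f["t"]); print(-c[2].T@c[3])
print(plane(c,[(218.4,134),(343.7,134),(281,131.3),(281,136.8)],.08)*1000)
t=np.radians(1.55); R=np.array([[np.cos(t),-np.sin(t)],[np.sin(t),np.cos(t)]])
print("divider mid if box (502,227.5):",np.array([502,227.5])+R@[0,56.5])
```

```text
[0.5012 0.2702 0.4326]
[[565.9214 285.88    80.    ]
 [432.4201 282.233   80.    ]
 [499.3055 281.4638  80.    ]
 [499.143  287.2121  80.    ]]
divider mid if box (502,227.5): [500.4717 283.9793]
```

Emit:
carry_out(
  plan=[
    [[0.007,-0.011,0],[0,0,2.6],0],
    [[0,0,0.03],[0,0,0],0],
    [[0,0,0.038],[0,0,0],0],
    [[0,0,0.038],[0,0,0],0],
    [[0,0,0.03],[0,0,0],0],
    [[0,0,0.02],[0,0,0],0],
    [[0,0,0.01],[0,0,0],0],
    [[0,0,0.008],[0,0,0],0],
    [[0,0,0],[0,0,0],0],
    [[0,0,0],[0,0,0],0],
  ],
)

```text
time_s: 28.98
tcp_pos: [0.6529, -0.0965, 0.278]
eef_rot: [180.0, -0.1, 16.2]
contact_force: [-0.7, -0.4, 0.3]
gripper_width: 0.0877
```

Run:
```python
from h import *
go([.6523,-.0966,.276],16)
im=r.capture("scene"); cv2.imwrite("pics/s9.png",cv2.resize(im[150:270,250:410,::-1],(800,600),interpolation=cv2.INTER_CUBIC))
```

```text
tcp [ 0.6529 -0.0965  0.278 ] [179.9716  -0.0684  16.2413] J6 97.7 tool shift [-0.0006 -0.0001  0.002 ] turn z 0.24
```

View pics/s9.png

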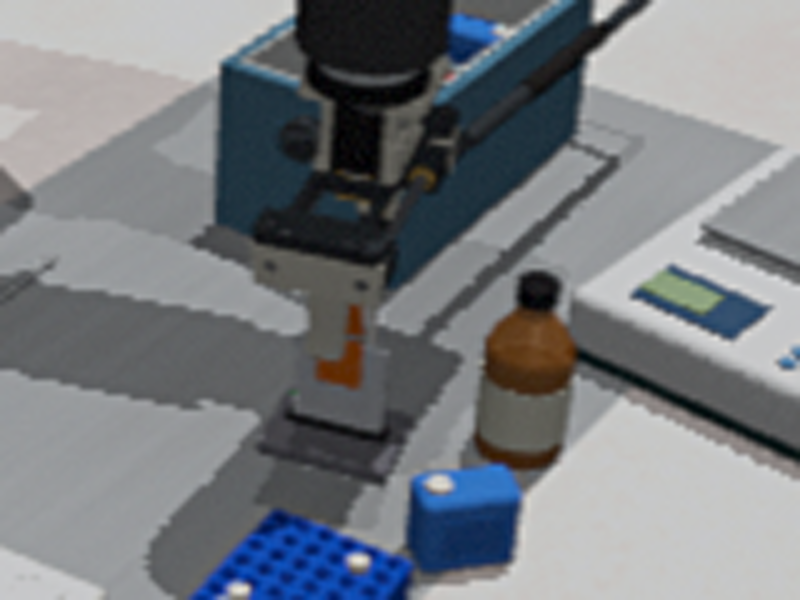

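The fingers straddle the logger at the height of its wing. I squeeze now.

Emit:
carry_out(
  plan=[
    [[0,0,0],[0,0,0],255],
    [[0,0,0],[0,0,0],255],
    [[0,0,0],[0,0,0],255],
    [[0,0,0],[0,0,0],255],
    [[0,0,0],[0,0,0],255],
    [[0,0,0],[0,0,0],255],
    [[0,0,0],[0,0,0],255],
    [[0,0,0],[0,0,0],255],
    [[0,0,0],[0,0,0],255],
    [[0,0,0],[0,0,0],255],
    [[0,0,0],[0,0,0],255],
    [[0,0,0],[0,0,0],255],
  ],
  grip_force=25,
)

```text
time_s: 30.03
tcp_pos: [0.6526, -0.0959, 0.2781]
eef_rot: [-180.0, -0.1, 16.3]
contact_force: [-2.0, 3.5, 8.2]
gripper_width: 0.0239
```

Emit:
carry_out(
  plan=[
    [[0,0,0],[0,0,0],255],
    [[0,0,0],[0,0,0],255],
  ],
)

```text
time_s: 30.2
tcp_pos: [0.6526, -0.0959, 0.2781]
eef_rot: [-180.0, -0.1, 16.3]
contact_force: [-1.8, 3.0, 8.8]
gripper_width: 0.0237
```

Emit:
carry_out(
  plan=[
    [[0,0,-0.008],[0,0,0],255],
    [[0,0,-0.015],[0,0,0],255],
    [[0,0,-0.02],[0,0,0],255],
    [[0,0,-0.03],[0,0,0],255],
    [[0,0,-0.03],[0,0,0],255],
    [[0,0,-0.03],[0,0,0],255],
    [[0,0,0],[0,0,0],255],
    [[0,0,0],[0,0,0],255],
  ],
)

```text
time_s: 30.87
tcp_pos: [0.6525, -0.0964, 0.4122]
eef_rot: [180.0, -0.2, 16.3]
contact_force: [-0.3, -0.5, -1.6]
gripper_width: 0.0243
```

Run:
```python
from h import *
s=r.get_state(); print(s["gripper_width"],s["contact_force"])
# target: logger axis at divider (500,284), logger yaw 1.55; TCP is +5 mm along logger y, x offset from logger
t=np.radians(1.55); yv=np.array([-np.sin(t),np.cos(t)]); 
p=np.array([499.9,284.0])+5*yv; print(p); go([*p/1000,.408],1.55)
im=r.capture("scene"); cv2.imwrite("pics/s10f.png",im[:,:,::-1]); cv2.imwrite("pics/s10.png",cv2.resize(im[100:260,250:410,::-1],(600,600),interpolation=cv2.INTER_CUBIC))
```

```text
0.02432568187717306 [-0.3302 -0.4891 -1.5689]
[499.7648 288.9982]
tcp [ 0.6525 -0.0964  0.4122] [179.9853  -0.2163  16.2541] J6 97.8 tool shift [-0.0387 -0.4127  0.0042] turn z 14.7
```

View pics/s10.png

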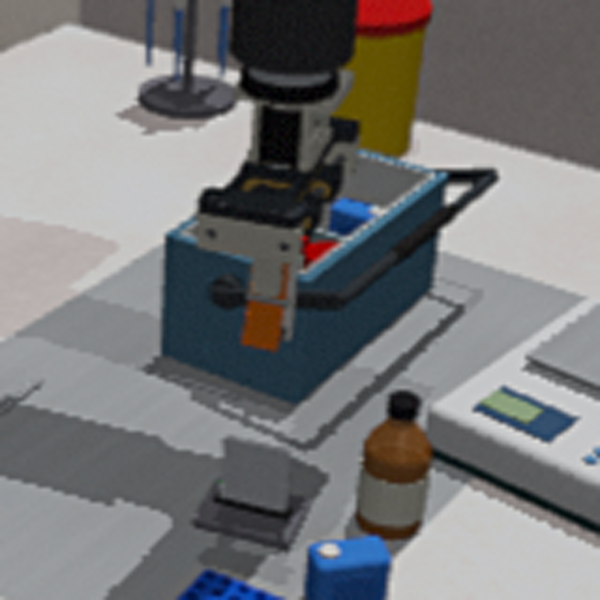

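The logger is held open above its now empty stand, with the lever tucked in. I carry it over the divider.

Emit:
carry_out(
  plan=[
    [[-0.0032,-0.0344,0],[0,0,0],255],
    [[-0.0032,-0.0344,0],[0,0,0],255],
    [[-0.0032,-0.0344,0],[0,0,0],255],
    [[-0.0032,-0.0344,0],[0,0,0],255],
    [[-0.0032,-0.0344,0],[0,0,0],255],
    [[-0.0032,-0.0344,0],[0,0,0],255],
    [[-0.0032,-0.0344,0],[0,0,0],255],
    [[-0.0032,-0.0344,0],[0,0,0],255],
    [[-0.0032,-0.0344,0],[0,0,0],255],
    [[-0.0032,-0.0344,0],[0,0,0],255],
    [[-0.0032,-0.0344,0],[0,0,0],255],
    [[-0.0032,-0.0344,0],[0,0,0],255],
  ],
)

```text
time_s: 31.92
tcp_pos: [0.4986, 0.2903, 0.4084]
eef_rot: [179.9, 0.2, 16.2]
contact_force: [0.6, -0.3, -0.5]
gripper_width: 0.0235
```

Emit:
carry_out(
  plan=[
    [[0,0,0],[0,0,4.9],255],
    [[0,0,0],[0,0,4.9],255],
    [[0,0,0],[0,0,4.9],255],
    [[0,0,0],[0,0,0],255],
    [[0,0,0],[0,0,0],255],
    [[0,0,0],[0,0,0],255],
  ],
)

```text
time_s: 32.42
tcp_pos: [0.4999, 0.2888, 0.4091]
eef_rot: [179.9, 0.1, 1.7]
contact_force: [-0.4, 0.2, -1.5]
gripper_width: 0.0237
```

Run:
```python
from h import *
s=r.get_state(); print(s["gripper_width"],s["contact_force"])
go([.4998,.2890,.278],1.55)
im=r.capture("wrist"); cv2.imwrite("pics/w11.png",cv2.resize(im[:,:,::-1],(800,600),interpolation=cv2.INTER_CUBIC))
c=cal("wrist")
for b in blobs(im,(0,150,60),(8,255,255),40): print("red",cv2.boundingRect(b),rect(c,b,.113))
```

```text
0.02367241511700297 [-0.3904  0.2297 -1.5204]
tcp [0.4999 0.2888 0.4091] [179.9444   0.0707   1.6982] J6 42.3 tool shift [-0.0001 -0.0002  0.1311] turn z 0.15
red (438, 189, 58, 55) [490.9224 116.716   57.0827  49.3814  77.3908]
red (344, 188, 56, 46) [493.7972 205.5181  50.1095  41.6573 -88.6069]
red (368, 125, 57, 54) [546.5362 190.0559  48.9549  45.1033 -87.5593]
```

View pics/w11.png

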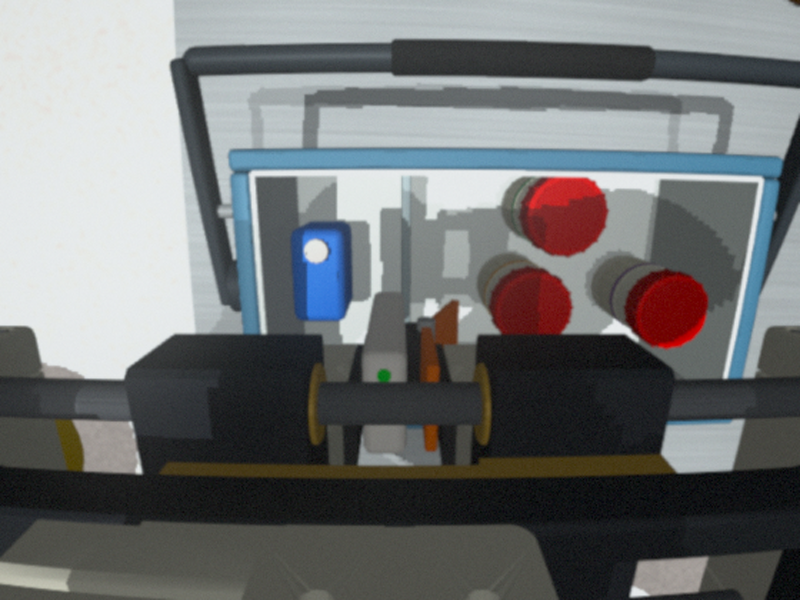

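The wrist view shows the divider's edge (x≈406) between the open housing and the orange jaw. All jars are upright and the block is at (320,270). I lower onto the wall.

Emit:
carry_out(
  plan=[
    [[0,0,0.03],[0,0,0],255],
    [[0,0,0.03],[0,0,0],255],
    [[0,0,0.025],[0,0,0],255],
    [[0,0,0.015],[0,0,0],255],
    [[0,0,0.01],[0,0,0],255],
    [[0,0,0.01],[0,0,0],255],
    [[0,0,0.006],[0,0,0],255],
    [[0,0,0],[0,0,0],255],
  ],
)

```text
time_s: 33.13
tcp_pos: [0.5, 0.2889, 0.2831]
eef_rot: [-180.0, 0.0, 1.6]
contact_force: [-0.5, 1.3, -1.0]
gripper_width: 0.0241
```

Emit:
carry_out(
  plan=[
    [[0,0,0.003],[0,0,0],255],
    [[0,0,0.002],[0,0,0],255],
    [[0,0,0],[0,0,0],255],
  ],
)

```text
time_s: 33.38
tcp_pos: [0.4999, 0.2891, 0.2785]
eef_rot: [180.0, 0.0, 1.6]
contact_force: [-0.3, 2.3, -1.0]
gripper_width: 0.024
```

Emit:
carry_out(
  plan=[
    [[0,0,0.001],[0,0,0],255],
    [[0,0,0.001],[0,0,0],255],
    [[0,0,0],[0,0,0],255],
  ],
)

```text
time_s: 33.63
tcp_pos: [0.5, 0.2891, 0.2768]
eef_rot: [-180.0, 0.0, 1.6]
contact_force: [0.3, 1.0, -1.3]
gripper_width: 0.0235
```

Emit:
carry_out(
  plan=[
    [[0,0,0.001],[0,0,0],255],
    [[0,0,0.001],[0,0,0],255],
    [[0,0,0.001],[0,0,0],255],
    [[0,0,0],[0,0,0],255],
  ],
)

```text
time_s: 33.97
tcp_pos: [0.5, 0.2891, 0.2738]
eef_rot: [-180.0, 0.0, 1.6]
contact_force: [0.1, 1.3, -2.0]
gripper_width: 0.0237
```

Emit:
carry_out(
  plan=[
    [[0,0,0.001],[0,0,0],255],
    [[0,0,0.001],[0,0,0],255],
    [[0,0,0.001],[0,0,0],255],
    [[0,0,0.001],[0,0,0],255],
    [[0,0,0],[0,0,0],255],
  ],
)

```text
time_s: 34.38
tcp_pos: [0.5, 0.2891, 0.2698]
eef_rot: [-180.0, 0.0, 1.6]
contact_force: [0.8, 1.5, -0.8]
gripper_width: 0.024
```

Run:
```python
from h import *
s=r.get_state(); print(s["gripper_width"],s["contact_force"],s["moment"],s["joint_torque"])
im=r.capture("wrist"); cv2.imwrite("pics/w12.png",cv2.resize(im[200:360,230:330,::-1],(500,800)[:2],interpolation=cv2.INTER_CUBIC)[:600])
c=cal("scene"); im=r.capture("scene"); cv2.imwrite("pics/s12.png",cv2.resize(im[100:190,290:410,::-1],(800,600),interpolation=cv2.INTER_CUBIC))
```

```text
0.023998410373574322 [ 0.8497  1.482  -0.7895] [ 0.5526 -0.0204  0.0204] [ -0.7564 -50.5422  23.254    5.8827  -0.4946  -0.0149]
```

View pics/s12.png

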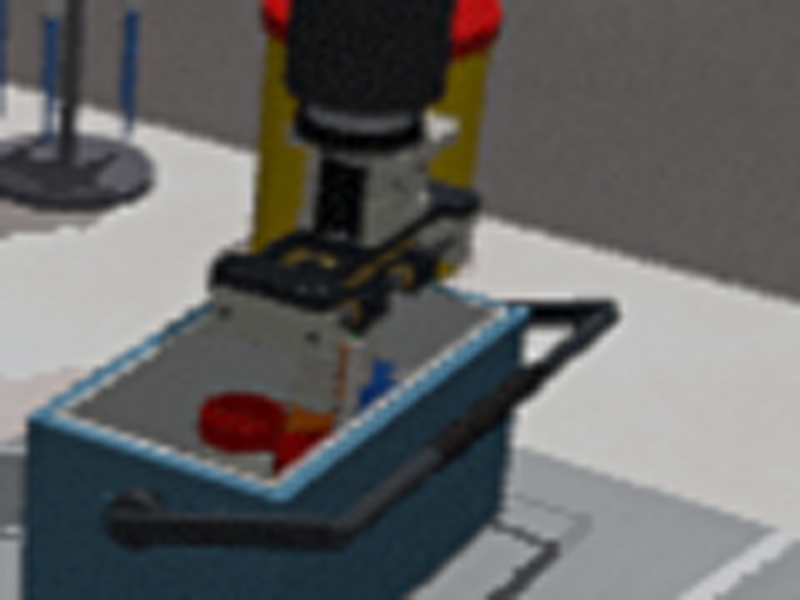

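The scene view shows the logger low in the box at the divider, between the fingers. No push-back force was felt, so I check by the housing's green LED whether the logger has slipped in the grip.

Run:
```python
from h import *
def led(im):
    hsv=cv2.cvtColor(im,cv2.COLOR_RGB2HSV); m=cv2.inRange(hsv,np.array([50,120,50]),np.array([75,255,255]))
    n,_,st,ce=cv2.connectedComponentsWithStats(m); return [(ce[i].round(1).tolist(),int(st[i,4])) for i in range(1,n) if st[i,4]>2]
def orange(im):
    return [(cv2.boundingRect(b),cv2.contourArea(b)) for b in blobs(im,(5,150,60),(20,255,255),15)]
w11=cv2.cvtColor(cv2.resize(cv2.imread("pics/w11.png"),(560,420),interpolation=cv2.INTER_AREA),cv2.COLOR_BGR2RGB)
c=cal("wrist"); im=r.capture("wrist"); cv2.imwrite("pics/w13.png",im[:,:,::-1])
print(led(w11),orange(w11)); print(led(im),orange(im))
f=np.load("w8.npz"); c8=(f["K"],f["D"],f["R"],f["t"]); w8=cv2.cvtColor(cv2.imread("pics/w8f.png"),cv2.COLOR_BGR2RGB)
L=plane(c8,[led(w8)[0][0]],.128)[0]; print("led world",led(w8),L)
# LED in tool frame at grasp: TCP (.6526,-.0959,.2781) yaw 16.3 -> expected pixel for slips dz
a=np.radians(16.3); T=np.array([.6526,-.0959,.2781]); Rt=np.array([[np.cos(a),np.sin(a),0],[np.sin(a),-np.cos(a),0],[0,0,-1]])
q=Rt.T@(L-T); s=r.get_state(); a=np.radians(s["eef_rot"][2]); Rn=np.array([[np.cos(a),np.sin(a),0],[np.sin(a),-np.cos(a),0],[0,0,-1]])
for up in(-.005,0,.005,.01,.015):
    X=s["tcp_pos"]+Rn@(q-[0,0,up]); p=cv2.projectPoints(X.reshape(1,3),cv2.Rodrigues(c[2])[0],c[3],c[0],c[1])[0].ravel(); print(up,p)
```

```text
[([268.2, 262.9], 65)] [((297, 297, 10, 19), 134.5), ((294, 212, 26, 56), 642.5)]
[] [((462, 317, 13, 14), 31.5), ((296, 297, 14, 32), 304.5), ((295, 243, 14, 24), 214.0), ((306, 224, 16, 17), 164.0)]
led world [([262.0, 177.7], 7), ([253.1, 197.6], 11)] [ 0.6599 -0.0884  0.128 ]
-0.005 [267.3392 258.0102]
0 [266.9363 262.6658]
0.005 [266.5059 267.6432]
0.01 [266.045  272.9764]
0.015 [265.5504 278.704 ]
```

The LED has moved up behind the finger rail, which means the logger slid up in the grip by at least 6 mm once its web met the wall. It is therefore seated, and the push-back was weak because the pads slipped. I release while easing upward to clear the block's top.

Emit:
carry_out(
  plan=[
    [[0,0,-0.001],[0,0,0],170],
    [[0,0,-0.002],[0,0,0],93],
    [[0,0,-0.003],[0,0,0],93],
    [[0,0,-0.003],[0,0,0],93],
    [[0,0,-0.003],[0,0,0],93],
    [[0,0,0],[0,0,0],93],
    [[0,0,0],[0,0,0],93],
    [[0,0,-0.02],[0,0,0],93],
    [[0,0,-0.04],[0,0,0],93],
    [[0,0,-0.04],[0,0,0],93],
    [[0,0,-0.04],[0,0,0],93],
  ],
)

```text
time_s: 35.45
tcp_pos: [0.4998, 0.2888, 0.4235]
eef_rot: [180.0, 0.0, 1.6]
contact_force: [1.0, 0.5, -0.7]
gripper_width: 0.0557
```

Emit:
carry_out(
  plan=[
    [[0,0,-0.04],[0,0,0],0],
    [[-0.04,0,0],[0,0,0],0],
    [[-0.03,0,0],[0,0,0],0],
    [[0,0,0],[0,0,0],0],
    [[0,0,0],[0,0,0],0],
    [[0,0,0],[0,0,0],0],
  ],
)

```text
time_s: 35.95
tcp_pos: [0.4299, 0.2872, 0.4623]
eef_rot: [-180.0, -0.0, 1.6]
contact_force: [-0.5, -0.5, 0.5]
gripper_width: 0.0862
```

Run:
```python
from h import *
s=r.get_state(); print(s["tcp_pos"],s["eef_rot"],s["gripper_width"],s["contact_force"])
c=cal("wrist"); im=r.capture("wrist"); np.savez("w14.npz",K=c[0],D=c[1],R=c[2],t=c[3]); cv2.imwrite("pics/w14f.png",im[:,:,::-1]);
for b in blobs(im,(0,150,60),(8,255,255),40): print("red",cv2.boundingRect(b),rect(c,b,.113))
for b in blobs(im,(100,170,60),(125,255,255),60): print("blue",cv2.boundingRect(b),rect(c,b,.09))
for b in blobs(im,(95,80,60),(112,220,255),100): print("rim",cv2.boundingRect(b),rect(c,b,.14))
for b in blobs(im,(5,150,60),(20,255,255),30): print("orange",cv2.boundingRect(b),rect(c,b,.127))
cv2.imwrite("pics/w14.png",cv2.resize(im[90:270,160:400,::-1],(800,600),interpolation=cv2.INTER_CUBIC))
c=cal("top"); im=r.capture("top"); cv2.imwrite("pics/t14.png",im[:,:,::-1])
for b in blobs(im,(95,70,30),(112,190,160),40):
    q=rect(c,b,.056); print("bar",q) if q[2]<150 and q[1]<-300 else 0
```

```text
[0.4299 0.2872 0.4623] [-179.9645   -0.0374    1.6007] 0.08623650877485022 [-0.4552 -0.5438  0.5282]
red (425, 113, 50, 50) [489.5063 113.7635  50.6387  49.6839 -72.3293]
red (338, 111, 50, 49) [488.7748 204.9235  48.8332  46.9401  60.8542]
red (357, 49, 52, 52) [546.3071 190.5337  49.8767  47.2523 -87.0344]
blue (214, 89, 32, 59) [500.5257 341.65    59.7777  32.8683   1.0703]
rim (177, 24, 338, 183) [502.2149 227.5687 302.6149 161.9226 -88.4131]
orange (290, 108, 19, 32) [497.2578 270.2741  28.709   17.1779   1.9731]
bar [ 498.8181 -423.0239  107.1342   24.152     6.6938]
```

View pics/w14.png

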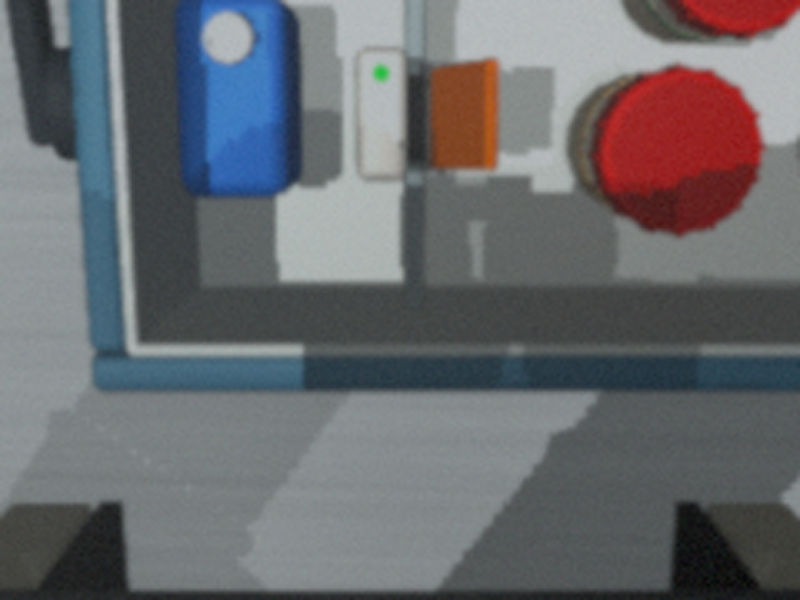

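The wrist view shows the logger clipped on the divider: housing at crop (381,110), wing at (465,112). The block and jars are well placed, and the full rim gives the box centre as (502.2, 227.6) mm at yaw 1.6°, agreeing with earlier estimates. Next is the lid.

Emit:
carry_out(
  plan=[
    [[0.0027,0.0395,0],[0,0,0],0],
    [[0.0027,0.0395,0],[0,0,0],0],
    [[0.0027,0.0395,0],[0,0,0],0],
    [[0.0027,0.0395,0],[0,0,0],0],
    [[0.0027,0.0395,0],[0,0,0],0],
    [[0.0027,0.0395,0],[0,0,0],0],
    [[0.0027,0.0395,0],[0,0,0],0],
    [[0.0027,0.0395,0],[0,0,0],0],
    [[0.0027,0.0395,0],[0,0,0],0],
    [[0.0027,0.0395,0],[0,0,0],0],
    [[0.0027,0.0395,0],[0,0,0],0],
    [[0.0027,0.0395,0],[0,0,0],0],
  ],
)

```text
time_s: 37.05
tcp_pos: [0.4755, -0.1885, 0.4615]
eef_rot: [180.0, 0.0, 1.5]
contact_force: [1.2, 1.4, 0.7]
gripper_width: 0.0876
```

Emit:
carry_out(
  plan=[
    [[0.0027,0.0395,0],[0,0,0],0],
    [[0.0027,0.0395,0],[0,0,0],0],
    [[0.0027,0.0395,0],[0,0,0],0],
    [[0.0027,0.0395,0],[0,0,0],0],
    [[0.0027,0.0395,0],[0,0,0],0],
    [[0.0027,0.0395,0],[0,0,0],0],
    [[0,0,0],[0,0,-5],0],
    [[0,0,0],[0,0,0],0],
    [[0,0,0],[0,0,0],0],
    [[0,0,0],[0,0,0],0],
  ],
)

```text
time_s: 37.88
tcp_pos: [0.498, -0.4221, 0.4615]
eef_rot: [-180.0, 0.0, 6.4]
contact_force: [-0.2, 0.3, -0.0]
gripper_width: 0.0875
```

Run:
```python
from h import *
go([.4988,-.423,.204],6.7)
c=cal("wrist"); im=r.capture("wrist"); cv2.imwrite("pics/w15.png",im[:,:,::-1])
for b in blobs(im,(92,60,30),(114,220,255),100): print("bar",cv2.boundingRect(b),rect(c,b,.056))
c=cal("top"); im=r.capture("top"); cv2.imwrite("pics/t15.png",im[:,:,::-1])
for b in blobs(im,(0,150,60),(8,255,255),40): print("red",cv2.boundingRect(b),rect(c,b,.113))
for b in blobs(im,(5,150,60),(20,255,255),20): print("orange",cv2.boundingRect(b),rect(c,b,.127))
```

```text
tcp [ 0.498  -0.4221  0.4615] [-179.9753    0.0353    6.4233] J6 119.6 tool shift [0.0007 0.0009 0.2575] turn z -0.28
bar (416, 144, 59, 55) [ 531.3249 -622.707    77.4903   46.111    43.9475]
bar (275, 134, 18, 88) [ 499.5517 -427.3617  106.1278   19.9749    6.8947]
bar (148, 0, 111, 5) [ 684.4276 -317.3773  120.9021    4.4476  -85.0438]
red (120, 232, 21, 19) [488.9716 202.496   51.0453  45.5673  88.5695]
red (156, 231, 16, 19) [489.3014 117.0966  45.7505  38.1435  -0.6294]
red (126, 209, 19, 19) [547.2225 189.3603  46.096   46.0739  -0.3391]
orange (100, 233, 8, 13) [494.9382 266.3943  31.5161  17.0828   5.685 ]
orange (211, 130, 22, 22) [738.4802 -34.0693  54.8028  52.3245  43.3897]
```

Emit:
carry_out(
  plan=[
    [[0.001,0.003,0.038],[0,0,-0.4],0],
    [[0,0,0.038],[0,0,0],0],
    [[0,0,0.038],[0,0,0],0],
    [[0,0,0.038],[0,0,0],100],
    [[0,0,0.038],[0,0,0],100],
    [[0,0,0.038],[0,0,0],100],
    [[0,0,0.02],[0,0,0],100],
    [[0,0,0.0095],[0,0,0],100],
    [[0,0,0],[0,0,0],100],
    [[0,0,0],[0,0,0],255],
    [[0,0,0],[0,0,0],255],
    [[0,0,0],[0,0,0],255],
  ],
  grip_force=40,
)

```text
time_s: 38.98
tcp_pos: [0.5001, -0.4254, 0.2068]
eef_rot: [179.9, -0.2, 7.0]
contact_force: [-0.1, -0.4, 0.5]
gripper_width: 0.0386
```

Emit:
carry_out(
  plan=[
    [[0,0,0],[0,0,0],255],
    [[0,0,0],[0,0,0],255],
    [[0,0,0],[0,0,0],255],
    [[0,0,0],[0,0,0],255],
    [[0,0,0],[0,0,0],255],
  ],
)

```text
time_s: 39.4
tcp_pos: [0.4996, -0.4255, 0.2057]
eef_rot: [179.9, -0.1, 7.0]
contact_force: [-0.1, -0.3, 6.9]
gripper_width: 0.0221
```

Emit:
carry_out(
  plan=[
    [[0,0,-0.015],[0,0,0],255],
    [[0,0,-0.03],[0,0,0],255],
    [[0,0,-0.035],[0,0,0],255],
    [[0,0,-0.035],[0,0,0],255],
    [[0,0,-0.035],[0,0,0],255],
    [[0,0,-0.035],[0,0,0],255],
    [[0,0,-0.025],[0,0,0],255],
    [[0.0024,-0.019,0],[0,0,0],255],
    [[0.0048,-0.0381,0],[0,0,0],255],
    [[0.0048,-0.0381,0],[0,0,0],255],
    [[0.0048,-0.0381,0],[0,0,0],255],
    [[0.0048,-0.0381,0],[0,0,0],255],
  ],
)

```text
time_s: 40.4
tcp_pos: [0.499, -0.2508, 0.4136]
eef_rot: [-179.9, 0.1, 6.9]
contact_force: [1.1, 0.9, -2.7]
gripper_width: 0.0217
```

Emit:
carry_out(
  plan=[
    [[0.0048,-0.0381,0],[0,0,0],255],
    [[0.0048,-0.0381,0],[0,0,0],255],
    [[0.0048,-0.0381,0],[0,0,0],255],
    [[0.0048,-0.0381,0],[0,0,0],255],
    [[0.0048,-0.0381,0],[0,0,0],255],
    [[0.0048,-0.0381,0],[0,0,0],255],
    [[0.0048,-0.0381,0],[0,0,0],255],
    [[0.0048,-0.0381,0],[0,0,0],255],
    [[0.0048,-0.0381,0],[0,0,0],255],
    [[0.0048,-0.0381,0],[0,0,0],255],
    [[0.0048,-0.0381,0],[0,0,0],255],
    [[0.0048,-0.0381,0],[0,0,0],255],
  ],
)

```text
time_s: 41.4
tcp_pos: [0.5008, 0.2101, 0.414]
eef_rot: [-180.0, 0.1, 7.0]
contact_force: [2.0, 0.1, -3.0]
gripper_width: 0.022
```

Emit:
carry_out(
  plan=[
    [[0.0024,-0.019,0],[0,0,0],255],
    [[0,0,0],[0,0,-4],255],
    [[0,0,0],[0,0,-6.2],255],
    [[0,0,0],[0,0,-6.2],255],
    [[0,0,0],[0,0,-6.2],255],
    [[0,0,0],[0,0,-6.2],255],
    [[0,0,0],[0,0,-6.2],255],
    [[0,0,0],[0,0,-6.2],255],
    [[0,0,0],[0,0,-6.2],255],
    [[0,0,0],[0,0,-6.2],255],
    [[0,0,0],[0,0,-6.2],255],
    [[0,0,0],[0,0,-6.2],255],
  ],
)

```text
time_s: 42.4
tcp_pos: [0.5014, 0.2273, 0.4137]
eef_rot: [-179.9, 0.1, 73.2]
contact_force: [-0.2, -0.1, -3.6]
gripper_width: 0.022
```

Emit:
carry_out(
  plan=[
    [[0,0,0],[0,0,-6.2],255],
    [[0,0,0],[0,0,-6.2],255],
    [[0,0,0],[0,0,-6.2],255],
    [[0,0,0],[0,0,0],255],
    [[0,0,0],[0,0,0],255],
    [[0,0,0],[0,0,0],255],
  ],
)

```text
time_s: 42.9
tcp_pos: [0.5016, 0.2275, 0.4141]
eef_rot: [-180.0, 0.0, 91.3]
contact_force: [1.0, -0.4, -3.2]
gripper_width: 0.0218
```

Run:
```python
from h import *
s=r.get_state(); print(s["gripper_width"],s["contact_force"],s["joints"][5])
go([.5022,.2276,.3377],91.6)
c=cal("wrist"); im=r.capture("wrist"); cv2.imwrite("pics/w16.png",cv2.resize(im[:,:,::-1],(800,600),interpolation=cv2.INTER_CUBIC)); cv2.imwrite("pics/w16f.png",im[:,:,::-1]); np.savez("w16.npz",K=c[0],D=c[1],R=c[2],t=c[3])
c=cal("top"); im=r.capture("top"); cv2.imwrite("pics/t16.png",im[:,:,::-1])
```

```text
0.021784092901874556 [ 1.0238 -0.3627 -3.2486] 136.58560957339537
tcp [0.5016 0.2275 0.4141] [-179.959     0.012    91.3423] J6 136.6 tool shift [0.0001 0.0006 0.0764] turn z -0.26
```

View pics/w16.png

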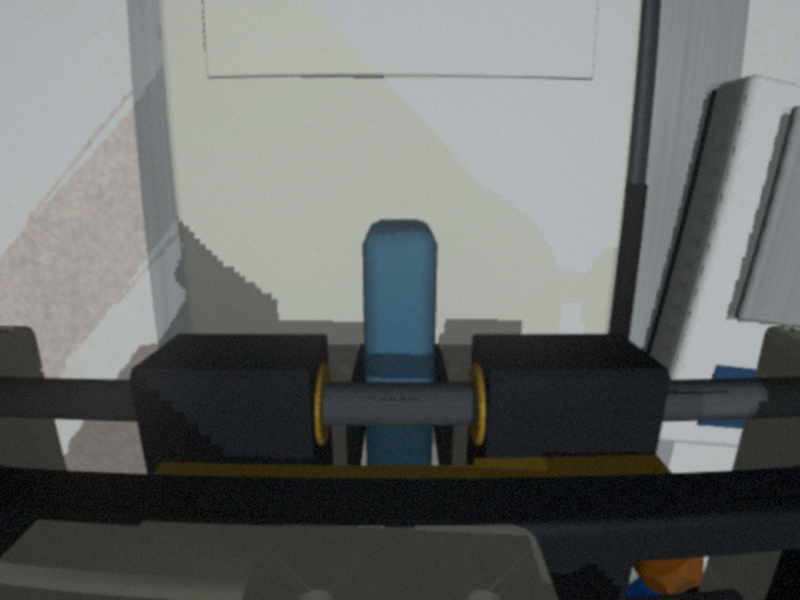

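The lid is held level and square; its far grip-bar end is at (400,220). I check the lid's offset along the bar.

Run:
```python
from h import *
f=np.load("w16.npz"); c=(f["K"],f["D"],f["R"],f["t"])
zb=.4141-.159+.011
print("bar end",plane(c,[(280,153.5),(280,156.5),(280,162)],zb)*1000)
# lid from the top view: white plate extents (z of plate top)
zp=.4141-.159-.045+.020
im=cv2.imread("pics/t16.png"); ct=cal("top")
P=cv2.projectPoints(np.array([[.5016-.0042,.2275+.1515,zp],[.5016+.0042,.2275-.1515,zp]]),cv2.Rodrigues(ct[2])[0],ct[3],ct[0],ct[1])[0].reshape(-1,2); print(P)
g=cv2.cvtColor(im,cv2.COLOR_BGR2HSV)
v=int(round(P[0,1]))
for dv in(-22,-18,18): print(dv,[tuple(g[v+dv,u].tolist()) for u in range(int(P[0,0])-8,int(P[0,0])+9)])
```

```text
bar end [[499.9896 284.2099 266.1   ]
 [500.0167 283.0327 266.1   ]
 [500.0668 280.8617 266.1   ]]
[[ 39.2161 238.591 ]
 [169.6495 231.603 ]]
-22 [(7, 109, 21), (0, 36, 21), (18, 170, 18), (30, 64, 20), (9, 128, 20), (15, 73, 21), (21, 78, 23), (175, 73, 21), (0, 51, 20), (0, 58, 22), (26, 112, 16), (0, 107, 19), (10, 35, 22), (11, 107, 19), (10, 35, 22), (17, 89, 20), (25, 81, 19)]
-18 [(0, 59, 13), (0, 64, 24), (5, 81, 19), (19, 82, 25), (13, 121, 19), (14, 112, 25), (6, 64, 20), (13, 88, 26), (6, 106, 24), (15, 23, 22), (15, 97, 21), (9, 85, 21), (14, 134, 21), (4, 78, 26), (8, 97, 21), (0, 70, 22), (172, 134, 21)]
18 [(13, 78, 23), (13, 81, 22), (30, 85, 21), (14, 158, 21), (15, 61, 25), (17, 104, 22), (174, 111, 23), (26, 81, 22), (10, 90, 17), (13, 119, 15), (9, 198, 9), (18, 59, 56), (13, 52, 59), (22, 45, 103), (21, 42, 98), (18, 42, 61), (17, 55, 42)]
```

Emit:
carry_out(
  plan=[
    [[0,0.0006,0.025],[0,0,-0.26],255],
    [[0,0,0.02],[0,0,0],255],
    [[0,0,0.015],[0,0,0],255],
    [[0,0,0.006],[0,0,0],255],
    [[0,0,0.003],[0,0,0],255],
    [[0,0,0.002],[0,0,0],255],
    [[0,0,0.002],[0,0,0],255],
    [[0,0,0],[0,0,0],255],
  ],
)

```text
time_s: 43.67
tcp_pos: [0.5028, 0.2278, 0.3426]
eef_rot: [179.9, -0.1, 91.8]
contact_force: [-0.6, -1.4, 1.5]
gripper_width: 0.0214
```

Emit:
carry_out(
  plan=[
    [[0,0,0.001],[0,0,0],255],
    [[0,0,0.001],[0,0,0],255],
    [[0,0,0.001],[0,0,0],255],
    [[0,0,0.001],[0,0,0],255],
    [[0,0,0],[0,0,0],255],
  ],
)

```text
time_s: 44.08
tcp_pos: [0.5024, 0.2276, 0.3377]
eef_rot: [180.0, -0.0, 91.8]
contact_force: [-1.9, -1.4, 4.3]
gripper_width: 0.022
```

Emit:
carry_out(
  plan=[
    [[0,0,0.001],[0,0,0],255],
    [[0,0,0],[0,0,0],255],
    [[0,0,0],[0,0,0],130],
    [[0,0,0],[0,0,0],130],
    [[0,0,0],[0,0,0],130],
    [[0,0,0],[0,0,0],130],
    [[0,0,0],[0,0,0],130],
    [[0,0,-0.02],[0,0,0],130],
    [[0,0,-0.03],[0,0,0],130],
    [[0,0,-0.038],[0,0,0],130],
    [[0,0,0],[0,0,0],130],
    [[0,0,0],[0,0,0],130],
  ],
)

```text
time_s: 45.08
tcp_pos: [0.5028, 0.2279, 0.4268]
eef_rot: [179.8, -0.2, 91.8]
contact_force: [-0.0, 0.3, -0.4]
gripper_width: 0.0427
```

Run:
```python
from h import *
s=r.get_state(); print(s["tcp_pos"],s["eef_rot"],s["gripper_width"],s["contact_force"])
c=cal("wrist"); im=r.capture("wrist"); cv2.imwrite("pics/w17f.png",im[:,:,::-1]); np.savez("w17.npz",K=c[0],D=c[1],R=c[2],t=c[3])
for b in blobs(im,(92,60,30),(114,220,255),60): print("teal",cv2.boundingRect(b),rect(c,b,.188))
c=cal("top"); im=r.capture("top"); cv2.imwrite("pics/t17.png",im[:,:,::-1])
for b in blobs(im,(92,60,30),(114,220,255),40): print("teal",cv2.boundingRect(b),rect(c,b,.188))
# dark handle pixels right of box in wrist view
g=cv2.cvtColor(cv2.imread("pics/w17f.png"),cv2.COLOR_BGR2GRAY)
for v in range(20,230,30): print(v,[(u,int(g[v,u])) for u in range(400,480,4)])
```

```text
[0.5028 0.2279 0.4268] [179.7852  -0.1739  91.8188] 0.04265961792348037 [-0.0276  0.3363 -0.3806]
teal (501, 292, 21, 6) [689.5013 173.0169  17.7172   4.4921  -0.6427]
teal (503, 257, 27, 10) [686.1419 201.7704  22.7054   6.8831  -3.1884]
teal (263, 146, 30, 122) [501.2801 237.6386  87.8851  20.253  -88.1863]
teal (178, 236, 10, 29) [462.8664  54.9537  66.2564  21.4626  -0.7623]
teal (103, 230, 34, 11) [502.593  205.3815  79.8954  21.142  -87.9181]
teal (436, 206, 25, 24) [ 521.9451 -581.569    57.3315   34.6169   42.8955]
teal (176, 201, 9, 27) [549.0707  60.0265  62.6822  17.4018   2.7343]
teal (298, 137, 39, 24) [ 700.4377 -271.3207   89.9077   51.7428  -84.6957]
teal (255, 121, 24, 25) [ 741.01   -153.6552   61.8783   30.9257   48.6958]
teal (154, 110, 22, 31) [766.1556  94.7181  71.7717  49.2     -5.585 ]
20 [(400, 140), (404, 138), (408, 141), (412, 139), (416, 139), (420, 142), (424, 137), (428, 137), (432, 57), (436, 40), (440, 49), (444, 63), (448, 44), (452, 137), (456, 136), (460, 135), (464, 136), (468, 135), (472, 135), (476, 137)]
50 [(400, 141), (404, 139), (408, 142),
[... 686 characters left out ...]
400, 143), (404, 138), (408, 141), (412, 140), (416, 140), (420, 59), (424, 32), (428, 42), (432, 36), (436, 38), (440, 46), (444, 134), (448, 132), (452, 128), (456, 133), (460, 131), (464, 133), (468, 109), (472, 32), (476, 57)]
170 [(400, 141), (404, 141), (408, 141), (412, 141), (416, 115), (420, 34), (424, 37), (428, 37), (432, 35), (436, 34), (440, 132), (444, 132), (448, 131), (452, 130), (456, 130), (460, 117), (464, 46), (468, 55), (472, 60), (476, 64)]
200 [(400, 147), (404, 141), (408, 143), (412, 129), (416, 27), (420, 29), (424, 35), (428, 34), (432, 28), (436, 137), (440, 135), (444, 136), (448, 132), (452, 123), (456, 49), (460, 50), (464, 62), (468, 62), (472, 66), (476, 94)]
```

Run:
```python
from h import *
from scipy.optimize import brentq
C=np.array([.5022,.2276]); t=np.radians(1.6); ex=np.array([np.cos(t),np.sin(t)])
f=np.load("w17.npz"); cw=(f["K"],f["D"],f["R"],f["t"])
def th(c,p):
    def g(a):
        X=plane(c,[p],.105+.13*np.sin(a))[0]; return (X[:2]-C)@ex-.13*np.cos(a)
    A=np.linspace(-.2,.8,11); return [g(a).round(4) for a in A], [brentq(g,A[i],A[i+1]) for i in range(10) if g(A[i])*g(A[i+1])<0]
for p in((430.5,140),(427,170),(424,200)): print(th(cw,p))
ct=cal("top"); print(th(ct,(40+270/3.6,150+130/3.6)))
# refine top: dark columns
g=cv2.cvtColor(cv2.imread("pics/t17.png"),cv2.COLOR_BGR2GRAY)
for u in(95,110,125): print(u,[(v,int(g[v,u])) for v in range(176,200)])
```

```text
([np.float64(0.0268), np.float64(0.0189), np.float64(0.0121), np.float64(0.0067), np.float64(0.0026), np.float64(-0.0001), np.float64(-0.0014), np.float64(-0.0012), np.float64(0.0004), np.float64(0.0034), np.float64(0.0078)], [0.2949325037257332, 0.5826617550771098])
([np.float64(0.0265), np.float64(0.0185), np.float64(0.0118), np.float64(0.0064), np.float64(0.0023), np.float64(-0.0004), np.float64(-0.0016), np.float64(-0.0015), np.float64(0.0002), np.float64(0.0032), np.float64(0.0076)], [0.2826684994650899, 0.5933067724069162])
([np.float64(0.0269), np.float64(0.019), np.float64(0.0122), np.float64(0.0068), np.float64(0.0027), np.float64(-0.0), np.float64(-0.0013), np.float64(-0.0011), np.float64(0.0005), np.float64(0.0035), np.float64(0.0079)], [0.299116309202648, 0.5790039694129402])
([np.float64(0.0057), np.float64(0.0019), np.float64(-0.0006), np.float64(-0.0018), np.float64(-0.0017), np.float64(-0.0003), np.float64(0.0025), np.float64(0.0064), np.float64(0.0116), np.float64(0.018), np.float64(0.0255)], [-0.028634683049360246, 0.3121539230069823])
95 [(176, 151), (177, 150), (178, 152), (179, 156), (180, 154), (181, 152), (182, 161), (183, 156), (184, 32), (185, 12), (186, 26), (187, 42), (188, 43), (189, 42), (190, 33), (191, 58), (192, 76), (193, 37), (194, 47), (195, 46), (196, 45), (197, 45), (198, 47), (199, 40)]
110 [(176, 150), (177, 149), (178, 152), (179, 155), (180, 154), (181, 158), (182, 152), (183, 71), (184, 10), (185, 21), (186, 26), (187, 21), (188, 9), (189, 49), (190, 104), (191, 65), (192, 66), (193, 65), (194, 60), (195, 96), (196, 163), (197, 153), (198, 150), (199, 154)]
125 [(176, 153), (177, 153), (178, 157), (179, 155), (180, 162), (181, 154), (182, 66), (183, 8), (184, 17), (185, 25), (186, 23), (187, 12), (188, 53), (189, 102), (190, 68), (191, 66), (192, 64), (193, 67), (194, 112), (195, 163), (196, 154), (197, 154), (198, 148), (199, 133)]
```

Emit:
carry_out(
  plan=[
    [[0,0.0313,0],[0,0,0.2],162],
    [[0,0.0313,0],[0,0,0],162],
    [[0,0.0313,0],[0,0,0],162],
    [[0,0.0312,0],[0,0,0],162],
    [[0,0,0.03],[0,0,0],162],
    [[0,0,0.03],[0,0,0],162],
    [[0,0,0],[0,0,0],162],
    [[0,0,0],[0,0,0],162],
  ],
  grip_force=15,
)

```text
time_s: 45.85
tcp_pos: [0.6271, 0.2308, 0.3617]
eef_rot: [-179.7, 0.2, 91.6]
contact_force: [0.4, 0.8, 1.6]
gripper_width: 0.032
```

Run:
```python
from h import *
s=r.get_state(); print(s["gripper_width"],s["contact_force"])
go([.6275,.2311,.302],91.6)
C=np.array([.5022,.2276]); t=np.radians(1.6); ex=np.array([np.cos(t),np.sin(t)])
c=cal("wrist"); im=r.capture("wrist"); g=cv2.cvtColor(im,cv2.COLOR_RGB2GRAY); cv2.imwrite("pics/w18.png",im[:,:,::-1])
for v in (60,110,140):
    d=np.where(g[v,200:380]<75)[0]+200; m=(d.min()+d.max())/2; X=plane(c,[(d.min(),v),(m,v),(d.max(),v)],.1434); print(v,d.min(),d.max(),len(d),(X[:,:2]-C)@ex)
```

```text
0.03201695774215137 [0.3636 0.8097 1.6096]
tcp [0.6271 0.2308 0.3617] [-179.7058    0.2083   91.607 ] J6 144.7 tool shift [0.0003 0.0005 0.0597] turn z 0.01
60 208 291 47 [0.0823 0.1062 0.13  ]
110 210 291 48 [0.0822 0.1062 0.1301]
140 210 293 56 [0.0813 0.1065 0.1315]
```

Emit:
carry_out(
  plan=[
    [[0,-0.001,0.025],[0,0,0],162],
    [[0,0,0.02],[0,0,0],162],
    [[0,0,0.01],[0,0,0],162],
    [[0,0,0.0047],[0,0,0],162],
    [[0,0,0],[0,0,0],162],
    [[0,0,0],[0,0,0],255],
    [[0,0,0],[0,0,0],255],
    [[0,0,0],[0,0,0],255],
    [[0,0,0],[0,0,0],255],
    [[0,0,0],[0,0,0],255],
    [[0,0,0],[0,0,0],255],
  ],
)

```text
time_s: 46.82
tcp_pos: [0.6268, 0.2314, 0.3055]
eef_rot: [179.9, -0.0, 91.6]
contact_force: [1.8, 0.7, 1.9]
gripper_width: 0.0133
```

Run:
```python
from h import *
s=r.get_state(); print(s["tcp_pos"],s["eef_rot"],s["gripper_width"],s["contact_force"])
a=np.linspace(.30,1.585,18); print((np.diff(np.c_[.13*np.cos(a),-.13*np.sin(a)],axis=0)).round(4).tolist())
```

```text
[0.6268 0.2314 0.3055] [179.9066  -0.0427  91.6246] 0.013268282692803047 [1.7916 0.7016 1.8754]
[[-0.0033, -0.0093], [-0.0039, -0.009], [-0.0046, -0.0087], [-0.0053, -0.0083], [-0.0059, -0.0079], [-0.0064, -0.0074], [-0.007, -0.0069], [-0.0075, -0.0064], [-0.0079, -0.0058], [-0.0084, -0.0052], [-0.0087, -0.0045], [-0.009, -0.0038], [-0.0093, -0.0031], [-0.0095, -0.0024], [-0.0097, -0.0017], [-0.0098, -0.001], [-0.0098, -0.0002]]
```

Emit:
carry_out(
  plan=[
    [[0,-0.0033,-0.0093],[0,0,0],255],
    [[0,-0.0039,-0.009],[0,0,0],255],
    [[0,-0.0046,-0.0087],[0,0,0],255],
    [[0,-0.0053,-0.0083],[0,0,0],255],
    [[0,-0.0059,-0.0079],[0,0,0],255],
    [[0,-0.0064,-0.0074],[0,0,0],255],
    [[0,0,0],[0,0,0],255],
  ],
)

```text
time_s: 47.4
tcp_pos: [0.598, 0.2304, 0.3587]
eef_rot: [179.6, -0.1, 91.7]
contact_force: [8.2, -2.4, 6.2]
gripper_width: 0.0134
```

Emit:
carry_out(
  plan=[
    [[0,-0.007,-0.0069],[0,0,0],255],
    [[0,-0.0075,-0.0064],[0,0,0],255],
    [[0,-0.0079,-0.0058],[0,0,0],255],
    [[0,-0.0084,-0.0052],[0,0,0],255],
    [[0,-0.0087,-0.0045],[0,0,0],255],
    [[0,-0.009,-0.0038],[0,0,0],255],
    [[0,0,0],[0,0,0],255],
  ],
)

```text
time_s: 47.98
tcp_pos: [0.5496, 0.2291, 0.3922]
eef_rot: [179.5, -0.2, 91.7]
contact_force: [5.8, -1.9, 14.8]
gripper_width: 0.0136
```

Emit:
carry_out(
  plan=[
    [[0,-0.0093,-0.003],[0,0,0],255],
    [[0,-0.0095,-0.0022],[0,0,0],255],
    [[0,-0.0097,-0.0015],[0,0,0],255],
    [[0,-0.0098,-0.001],[0,0,0],255],
    [[0,-0.0098,0],[0,0,0],255],
    [[0,0,0],[0,0,0],255],
    [[0,0,0],[0,0,0],255],
  ],
)

```text
time_s: 48.57
tcp_pos: [0.5014, 0.2278, 0.399]
eef_rot: [179.7, -0.1, 91.7]
contact_force: [0.2, -0.6, 16.9]
gripper_width: 0.0135
```

Emit:
carry_out(
  plan=[
    [[0,-0.002,0],[0,0,0],255],
    [[0,-0.001,0],[0,0,0],255],
    [[0,0,0],[0,0,0],255],
  ],
)

```text
time_s: 48.82
tcp_pos: [0.5004, 0.2279, 0.3991]
eef_rot: [179.4, -0.1, 91.7]
contact_force: [14.8, -3.8, 8.8]
gripper_width: 0.0133
```

Emit:
carry_out(
  plan=[
    [[0,0.002,0],[0,0,0],255],
    [[0,0,0],[0,0,0],140],
    [[0,0,0],[0,0,0],140],
    [[0,0,0],[0,0,0],140],
    [[0,0,0],[0,0,0],140],
    [[0,0,0],[0,0,0],140],
    [[0,0,-0.01],[0,0,0],140],
    [[0,0,-0.025],[0,0,0],140],
    [[0,0,-0.035],[0,0,0],140],
    [[0,0,-0.035],[0,0,0],140],
    [[0,0,0],[0,0,0],140],
  ],
)

```text
time_s: 49.73
tcp_pos: [0.5004, 0.2277, 0.5089]
eef_rot: [179.5, -0.3, 91.7]
contact_force: [2.1, 0.3, 1.6]
gripper_width: 0.0396
```

Emit:
carry_out(
  plan=[
    [[-0.0408,0,0],[0,0,0],140],
    [[-0.0408,0,0],[0,0,0],140],
    [[-0.0408,0,0],[0,0,0],140],
    [[-0.0408,0,0],[0,0,0],140],
    [[-0.0408,0,0],[0,0,0],140],
    [[-0.0408,0,0],[0,0,0],140],
    [[-0.0408,0,0],[0,0,0],140],
    [[-0.0408,0,0],[0,0,0],140],
    [[0,0,0],[0,0,0],140],
    [[0,0,0],[0,0,0],140],
  ],
)

```text
time_s: 50.57
tcp_pos: [0.5083, -0.1008, 0.5011]
eef_rot: [-180.0, 0.0, 91.4]
contact_force: [-0.3, 0.5, -0.6]
gripper_width: 0.0394
```

Run:
```python
from h import *
s=r.get_state(); print(s["time_s"],s["tcp_pos"],s["gripper_width"],s["contact_force"])
a=r.capture("top")[:,:,::-1]; b=r.capture("scene")[:,:,::-1]
cv2.imwrite("pics/t20f.png",a); cv2.imwrite("pics/s20f.png",b)
A=cv2.resize(a[180:290,30:200],(680,440),interpolation=cv2.INTER_CUBIC)[:, :400*680//400]; A=cv2.resize(A,(400,259)); B=cv2.resize(b[80:200,270:410],(400,343),interpolation=cv2.INTER_CUBIC)
cv2.imwrite("pics/fin.png",cv2.hconcat([cv2.copyMakeBorder(A,0,341,0,0,cv2.BORDER_CONSTANT),cv2.copyMakeBorder(B,0,257,0,0,cv2.BORDER_CONSTANT)]))
```

```text
50.5667 [ 0.5083 -0.1008  0.5011] 0.03943150021019786 [-0.3038  0.5197 -0.6022]
```

View pics/fin.png

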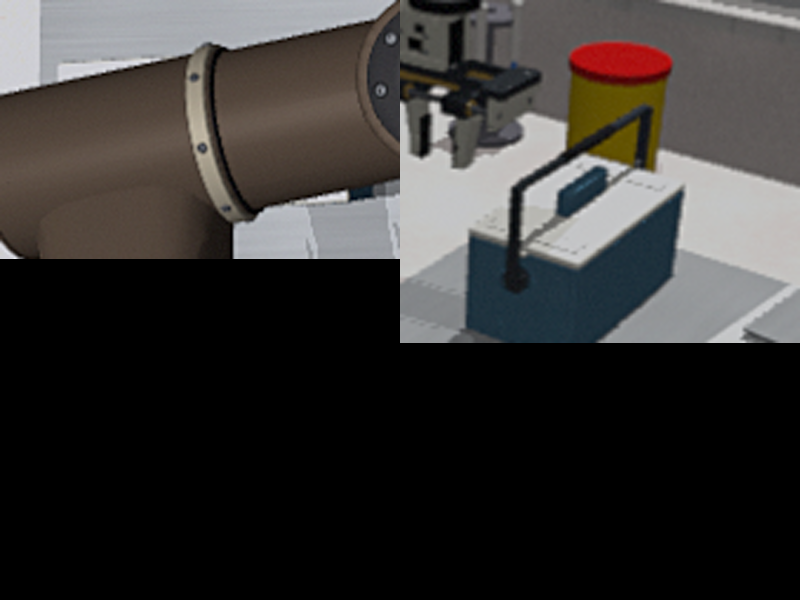

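The scene half shows the lid flush all round and the handle upright over the grip bar, with the arm clear. The handle's stop was also felt, at about 15 N. I hand in the job.

```bash
python3 -c "
from plant import r
print(r.close_job())"
```

```text
the job is handed in; nothing more can be done
None
```

The cool box is packed and closed, and I handed the job in at about 51 s of the 210 s allowed; no verdict was reported. All three jars present stand in the large compartment and the freezer block is in the small one. The logger is clipped on the dividing wall, the lid is on, and the handle is up.

**What the last checks showed**
- **Lid:** it seated at exactly the expected height (tool at 337.7 mm). In the last scene picture it looks flush all round.
- **Handle:** its stop was felt at about 15 N with the bar over the box's centre, and the picture shows it upright.
- **Arm:** clear of everything, with contact forces near zero.

**What went wrong or disagreed**
- **Jar 1:** my first grasp missed because the fingers close slower than I had assumed. The jar stayed put and the second try held.
- **Jar 2:** it was knocked about 4 cm inside the box after I placed it. It was still upright in its compartment and clear of everything, so I left it.
- **Logger:** I felt no push-back while pressing it down. Its green LED had moved up in the wrist view, so the pads had slipped at least 6 mm once it met the wall. The picture after release shows it clipped and square with the lever closed, but I inferred its exact height rather than measuring it.
- **Camera estimates:** top and wrist views differed by 2 to 4 mm in places.
- **Last top view:** the arm blocked the box in that picture. I did no final position check on the rack, bottle and forceps, though none of my moves went against them.

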